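# Return the hire darts and clear the scorer

### The arm

A 6-joint arm with a two-finger parallel gripper is mounted at the origin on the work surface. World frame = base frame: x ahead of the robot, y to its left, z up, the work surface at z = 0. Lengths are in m, angles in rad, forces in N, time in s.
With the tool pointing down it reaches from about 0.25 to 0.8 m from the base axis. Payload 8.5 kg.
Tool frame: the origin (TCP) lies midway between the tips of the shut fingers; the grasp point (between the pads) lies 19 mm behind it (env.tcp_to_grasp is the distance from the TCP to the grasp point, in m); z points along the fingers, x is the direction in which the jaws open and shut, and the axes are right-handed (so a half turn about z gives the same grasp; the last joint's range is limited). The gripper opens to 85 mm and grips with 20 to 120 N. Pads are 22 mm wide; open, the fingers measure 114 mm over their backs; the gripper's body (76 mm by 85 mm) begins 54 mm behind the grasp point. The pads swing forward as they close: fully open they stand 13 mm farther back than shut.
Start: joints at [1.243, 0.238, -0.013, 1.319, 0, 1.571], TCP at [0.169, 0.497, 0.231] pointing down, gripper open.
Joint ranges: [-2.66, 2.66], [-1.03, 1.9], [-1.14, 1.46], [-1.82, 2.27], [-1.45, 1.34], [-3.14, 3.14]. Speed limits (rad/s): [2.22, 2.22, 2.79, 3.14, 3.14, 3.14].

### API

Orientations are given as [roll, pitch, yaw] about the fixed x, y, z axes, in that order (R = Rz(yaw) Ry(pitch) Rx(roll)).
In Python, from plant import env gives the robot as it stands.
- The arm moves only by the shell command python3 -m jog 'ROWS' [FORCE]. ROWS is JSON, a list of rows, each a list of 3 entries, a list of its own where there are three numbers: the shift along the tool's x, y, z in m, then the turn about the tool's z in rad, then the opening, from -1 (shut) to 1 (fully open), so that 0 is half open. In form: [[[tx, ty, tz], turn, grip], ...]. A call has 1 to 8 rows; each row is the pose to reach, as a shift and turn from the pose commanded when the call began, along the tool's axes at that moment; what a row does not reach only later rows make up. A row lasts 1/8 s, in which the tool goes at most 62.5 mm and 10.7 degrees, less where a joint would pass 70% of its speed; a pose out of reach is approached as far as the arm can. A call with a gripper value outside its range is refused whole. The fingers move at their own pace and stop on an object; FORCE is the grip in N (left out, the last holds). Time passes only in rows, so rows that repeat a pose let the fingers close. It gives the time, the measured TCP pose, the force and the opening at its end, in the units of the state.
- env.sense(): the state, without advancing time (a new reading comes with each control period).
- env.camera(name): name is "scene" or "top" or "wrist"; returns a dict with "color" (420x560x3 uint8, blue, green, red), "z_map" (420x560 float32, m along the optical axis (not along the pixel's ray), 0 where there is no reading), "mtx" (3x3 intrinsics, pixels), "extrinsics" (4x4, takes a point from camera to world coordinates). Camera axes: x right, y up, looking along -z (the intrinsics and any distortion apply to the point x, -y, -z); pixel columns grow to the right and rows downward; lengths in m; the calibration is good to about 2 mm. A picture is of the moment at which its call begins.
- env.job_done(): hands the job in, once; it reports no verdict.
The state is a dict: "time": time; "joint_positions": joint angles; "dq": joint speeds; "joint_torque": joint torques, N m; "eef_pos": TCP position; "eef_rot": TCP orientation; "force": force on the tool from outside, world axes, zero at the start; "torque": the same for the moment, N m; "width": finger opening in m.
Only numpy, scipy, OpenCV 4.12 (cv2) and the standard library are available. Lean on these libraries where they do the work, as an engineer would, in place of code of your own. Each camera call takes 0.05 s, during which the arm holds its last target.

### The job

Close out the hired darts: first press the dock's steel button fully down and let it up to wake the dock, then slide every dart case lying on the table fully home into an empty bay of the dock. When all are home, push the coin slide all the way in and let it spring back out, and last press the button on the score box fully down and release it. Leave the mug, tools and other things where they are, with every case still fully home at the end.

Things in the scene. Friction and masses are not known exactly. Their poses are not given: they have to be found in the camera images.
- dock: Fixed hire dock of wood and black iron, 30 mm high, on the table. Origin: on the table, middle of the front face of its four bays (side by side, 70 mm pitch); +x points into the bays, away from the robot, +y along the row. A solid block 30 mm high behind the bays carries the dock button, 123 mm behind the front face. At the -y end, 190 mm from the middle, is the coin slide's housing.
- dock_button (a joint): Travel of the dock's big round steel spring button, 36 mm across, pressed straight down: 0 up, 0.008 m fully down. About 5 N takes it fully down; it springs back when let go.
- dock_button_top (a point): Middle of the top face of the dock button (moves with it).
- coin_slide (a joint): Travel of the steel coin slide: 0 out at rest, 0.040 m fully in, pushed level along the dock's +x. Sprung: 2 N at the start to about 7 N fully in; it comes back out by itself.
- coin_slide_end (a point): Middle of the robot-side face of the coin slide's upright steel push plate (46 mm wide, 34 mm high, 8 mm thick, its lower edge 26 mm above the table; moves with it). At rest this face stands 60 mm in front of the dock's front face. Iron housing 75 mm wide, 60 mm high, its front 10 mm behind the dock's front face.
- score_box: Fixed black score box, 100 x 100 mm and 60 mm high, to the left of the dock. Origin: middle of its underside. Its button is in the middle of its top.
- score_button (a joint): Travel of the score box's smaller round black spring button, 28 mm across, pressed straight down: 0 up, 0.006 m fully down. About 5 N takes it fully down; it springs back when let go.
- score_button_top (a point): Middle of the top face of the score button (moves with it).
- bay0 (a point): Bay 0 from the -y end: where a case's middle lies when fully home against the back wall, 40 mm behind the dock's front face, 9 mm above the table; axes as the dock. The case then sticks out 20 mm. Bay: table as floor, 47 mm wide, 24 mm clear height, 100 mm deep; 23 mm dividers with rounded noses; iron lips overhang each side by 8 mm from 10 mm behind the face.
- bay1 (a point): Bay 1 from the -y end: where a case's middle lies when fully home against the back wall, 40 mm behind the dock's front face, 9 mm above the table; axes as the dock. The case then sticks out 20 mm. Bay: table as floor, 47 mm wide, 24 mm clear height, 100 mm deep; 23 mm dividers with rounded noses; iron lips overhang each side by 8 mm from 10 mm behind the face.
- bay2 (a point): Bay 2 from the -y end: where a case's middle lies when fully home against the back wall, 40 mm behind the dock's front face, 9 mm above the table; axes as the dock. The case then sticks out 20 mm. Bay: table as floor, 47 mm wide, 24 mm clear height, 100 mm deep; 23 mm dividers with rounded noses; iron lips overhang each side by 8 mm from 10 mm behind the face.
- bay3 (a point): Bay 3 from the -y end: where a case's middle lies when fully home against the back wall, 40 mm behind the dock's front face, 9 mm above the table; axes as the dock. The case then sticks out 20 mm. Bay: table as floor, 47 mm wide, 24 mm clear height, 100 mm deep; 23 mm dividers with rounded noses; iron lips overhang each side by 8 mm from 10 mm behind the face.
- case0: Flat aluminium dart case, 120 mm long (its x) x 44 mm wide (its y) x 18 mm thick (its z), 0.16 kg, edges rounded 2 mm; origin at its middle. Both ends and both faces are alike: any end may go in first. May be absent.
- case1: Flat aluminium dart case, 120 mm long (its x) x 44 mm wide (its y) x 18 mm thick (its z), 0.16 kg, edges rounded 2 mm; origin at its middle. Both ends and both faces are alike: any end may go in first. May be absent.
- case2: Flat aluminium dart case, 120 mm long (its x) x 44 mm wide (its y) x 18 mm thick (its z), 0.16 kg, edges rounded 2 mm; origin at its middle. Both ends and both faces are alike: any end may go in first. May be absent.
- case3: Flat aluminium dart case, 120 mm long (its x) x 44 mm wide (its y) x 18 mm thick (its z), 0.16 kg, edges rounded 2 mm; origin at its middle. Both ends and both faces are alike: any end may go in first. May be absent.
- mug: Dimpled glass beer mug, 82 mm across, 120 mm high, with a handle. Origin: middle of its underside. Bystander.
- tape: Steel tape measure in a red case, 70 x 34 x 62 mm high. Origin: middle of its underside. Bystander.
- screwdriver: Wooden-handled screwdriver lying down. Bystander.
- level: Brass-edged wooden spirit level, 250 mm long, lying behind the dock. Bystander.
- tin: Closed steel chalk tin, 60 mm across, 75 mm high. Origin: middle of its underside. Bystander.
- mats: Stack of cardboard beer mats, 94 x 94 x 12 mm. Bystander.
Mind the look-alikes: they are no part of the job. What is shaped like the score_box but orange or pink is not meant.

How it is judged:
On the way, in this order (a step that is already met when the one before it is completed fails the run):
1. the dock button is pressed fully down (value of joint dock_button above 0.007 m), for 0.05 s.
2. the dock button is let up again (value of joint dock_button below 0.0015 m), for 0.05 s.
3. every case lies fully home in a bay ((horizontal distance between case0 and bay0 below 0.006 m or horizontal distance between case0 and bay1 below 0.006 m or horizontal distance between case0 and bay2 below 0.006 m or horizontal distance between case0 and bay3 below 0.006 m) and height (world z) of each of case0, case1, case2, case3 below 0.02 m and (horizontal distance between case1 and bay0 below 0.006 m or horizontal distance between case1 and bay1 below 0.006 m or horizontal distance between case1 and bay2 below 0.006 m or horizontal distance between case1 and bay3 below 0.006 m) and (horizontal distance between case2 and bay0 below 0.006 m or horizontal distance between case2 and bay1 below 0.006 m or horizontal distance between case2 and bay2 below 0.006 m or horizontal distance between case2 and bay3 below 0.006 m) and (horizontal distance between case3 and bay0 below 0.006 m or horizontal distance between case3 and bay1 below 0.006 m or horizontal distance between case3 and bay2 below 0.006 m or horizontal distance between case3 and bay3 below 0.006 m)), for 0.2 s.
4. the coin slide is pushed fully in (value of joint coin_slide above 0.037 m), for 0.05 s.
5. the coin slide has sprung back out (value of joint coin_slide below 0.004 m), for 0.05 s.
6. the score button is pressed fully down (value of joint score_button above 0.005 m), for 0.05 s.
7. the score button is let up again (value of joint score_button below 0.0015 m), for 0.05 s.
At the end, for the whole second after the job is handed in: Every case present lies at rest in a bay within 6 mm of fully home; both buttons are up (within 1.5 mm) and the coin slide is out (within 4 mm); the mug stands and no bystander has moved more than 40 mm (all of step 3 and linear speed of each of case0, case1, case2, case3 below 0.02 m/s and value of joint each of dock_button, score_button below 0.0015 m and value of joint coin_slide below 0.004 m and distance of each of mug, tape, screwdriver, level, tin, mats from where it was at the start of the episode below 0.04 m and angle between mug's own z axis and vertical below 0.3 rad); the robot touches nothing.
It fails at once if a bystander is knocked more than 40 mm from its place (distance of any of mug, tape, screwdriver, level, tin, mats from where it was at the start of the episode above 0.04 m).
It fails at once if the mug is tipped (angle between mug's own z axis and vertical above 0.5 rad).
Of case0, case1, case2, case3 only 3 to 4 are there at a start; the rules pass over those that are not, and their reading is None.
At some moment in a run one of case0, case1, case2, case3 may be knocked a few centimetres aside while the robot is not near it.
Once in a run the grip may slacken for a moment while it holds something.
It also fails if it takes over 200 s, if anything falls off the work surface, if the arm or the gripper's body presses on something with over 40 N, if the wrist force passes 120 N, or if a joint passes its speed limit or range.

## Working session

There is one attempt and no reset: what is moved stays moved. The work goes in short steps, Python scripts to look and compute and a shell command to move; the robot and the scene stay as the last step left them, time stands still between calls to the robot, and variables do not carry over. Pictures are saved under pics/ and viewed, and the job is handed in when it is done.

```bash
ls; mkdir -p pics; python3 - <<'E'
from plant import env
import cv2
s=env.sense()
print({k:s[k] for k in s})
for n in("scene","top","wrist"):
    c=env.camera(n); cv2.imwrite(f"pics/{n}0.png",c["color"]); print(n,c["mtx"],c["extrinsics"])
E
```

```text
pics
{'time': 0.0, 'joint_positions': array([ 1.24302226e+00,  2.38770609e-01, -1.42608975e-02,  1.31922847e+00,
        3.56132061e-05,  1.57079674e+00]), 'dq': array([-3.71834497e-04, -4.28622364e-06,  1.28393312e-03, -4.24270738e-04,
        4.28062158e-04,  4.25056200e-05]), 'joint_torque': array([-9.02897136e-04, -5.38784552e+01,  3.46432972e+01,  1.85781426e-02,
        7.80058804e-05, -1.06665450e-06]), 'eef_pos': array([0.16886704, 0.49664376, 0.23068039]), 'eef_rot': array([-3.14155704e+00,  1.46364970e-03,  1.24302185e+00]), 'force': array([ 0.01253529, -0.244148  ,  0.56775585]), 'torque': array([-0.01212387,  0.0167864 ,  0.00730606]), 'width': 0.08535705487442302}
scene [[497.1579183    0.         279.67201283]
 [  0.         497.1579183  210.48336316]
 [  0.           0.           1.        ]] [[-0.84281714 -0.47314636  0.25649908  0.90733884]
 [ 0.53816433 -0.73540582  0.41177353  0.71489394]
 [-0.00619823  0.48508845  0.87444312  1.42273986]
 [ 0.          0.          0.          1.        ]]
top [[469.56391795   0.         281.37883253]
 [  0.         469.56391795 220.493951  ]
 [  0.           0.           1.        ]] [[-0.00182558  0.99818    -0.06027724  0.41373777]
 [-0.99994349 -0.00245348 -0.01034434  0.06109043]
 [-0.0104734   0.06025495  0.99812807  1.38893647]
 [ 0.          0.          0.          1.        ]]
wrist [[324.53482309   0.         281.88600979]
 [  0.         324.53482309 205.1330506 ]
 [  0.           0.           1.        ]] [[ 0.32206423 -0.91299417 -0.25043218  0.10554212]
 [ 0.94671646  0.31014245  0.08683093  0.5191301 ]
 [-0.00160648 -0.2650534   0.9642324   0.37441363]
 [ 0.          0.          0.          1.        ]]
```

View pics/top0.png

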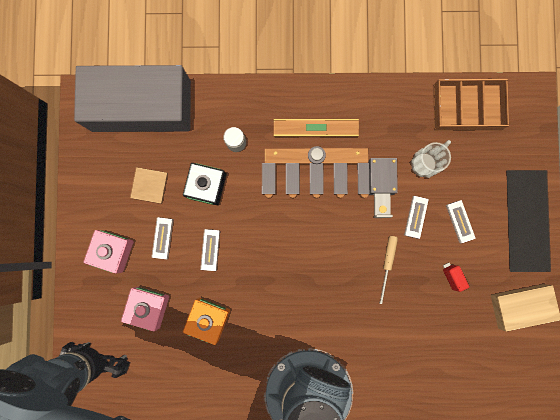

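View pics/scene0.png

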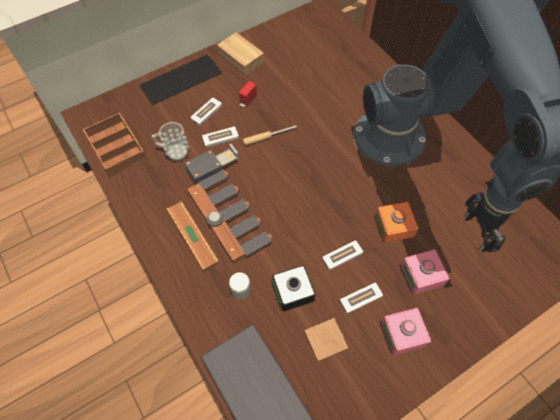

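View pics/wrist0.png

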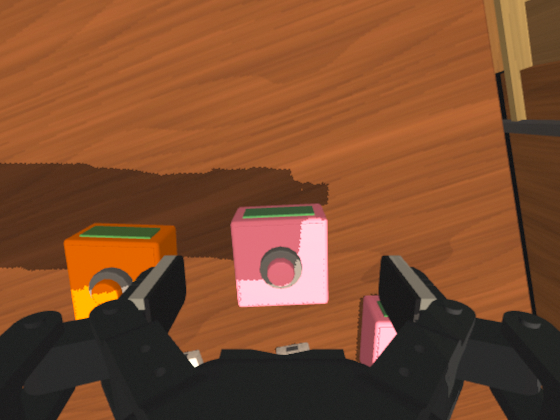

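The top view shows four light cases at about (162,238), (210,250), (417,217) and (461,222). The dock is at about (317,175) with all four bays empty, and the coin plate is at (383,205). The score box is at (205,184); the pink and orange boxes are decoys.

```bash
cat > h.py <<'E'
from plant import env
import numpy as np, cv2
def plane(c,px,z):
    K=c["mtx"];T=c["extrinsics"]
    d=np.array([(px[0]-K[0,2])/K[0,0],-(px[1]-K[1,2])/K[1,1],-1.])
    d=T[:3,:3]@d;o=T[:3,3]
    return o+d*(z-o[2])/d[2]
def zpt(c,px):
    K=c["mtx"];T=c["extrinsics"];z=float(c["z_map"][int(round(px[1])),int(round(px[0]))])
    return T[:3,:3]@np.array([(px[0]-K[0,2])/K[0,0]*z,-(px[1]-K[1,2])/K[1,1]*z,-z])+T[:3,3]
def proj(c,p):
    K=c["mtx"];T=c["extrinsics"];q=T[:3,:3].T@(np.array(p)-T[:3,3])
    return np.array([K[0,2]+K[0,0]*q[0]/-q[2],K[1,2]+K[1,1]*(-q[1])/-q[2]])
def cases(c,ztop=0.018,name=None):
    im=c["color"];hsv=cv2.cvtColor(im,cv2.COLOR_BGR2HSV)
    m=((hsv[...,1]<60)&(hsv[...,2]>170)).astype(np.uint8)
    m=cv2.morphologyEx(m,cv2.MORPH_CLOSE,np.ones((9,9),np.uint8))
    out=[]
    for k in cv2.findContours(m,cv2.RETR_EXTERNAL,cv2.CHAIN_APPROX_NONE)[0]:
        if cv2.contourArea(k)<80: continue
        P=np.array([plane(c,p,ztop)[:2] for p in k[:,0,:]],np.float32)
        (x,y),(w,h),a=cv2.minAreaRect(P)
        b=cv2.boxPoints(((x,y),(w,h),a)); e=[b[1]-b[0],b[2]-b[1]]; l=max(e,key=np.linalg.norm)
        ang=np.degrees(np.arctan2(l[1],l[0])); ang=(ang+90)%180-90
        px=cv2.boundingRect(k)
        out.append((x,y,max(w,h),min(w,h),ang,(px[0]+px[2]/2,px[1]+px[3]/2)))
    return out
E
python3 - <<'E'
from h import *
np.set_printoptions(precision=4,suppress=True)
for n in("top","scene"):
    c=env.camera(n); print(n)
    for o in cases(c): print(np.round(o[:5],4),o[5], zpt(c,o[5]))
    if n=="top": 
        cv2.imwrite("pics/dock1.png",cv2.resize(c["color"][135:225,170:430],None,fx=3,fy=3,interpolation=cv2.INTER_CUBIC))
        for p in [(317,154),(202,183),(275,156),(360,156),(268,180),(383,160),(383,190),(383,213),(383,208)]: print(p,zpt(c,p))
    else:
        cv2.imwrite("pics/dock2.png",cv2.resize(c["color"][120:320,150:350],None,fx=3,fy=3,interpolation=cv2.INTER_CUBIC))
E
```

```text
top
[  0.257    0.4873   0.131    0.0683 -66.523 ] (142.5, 308.0) [0.2514 0.4586 0.0841]
[ 0.4159  0.5951  0.0619  0.0517 14.1345] (105.0, 247.5) [0.4184 0.5676 0.08  ]
[ 0.4118  0.2853  0.119   0.045  -4.8477] (210.0, 250.0) [0.4108 0.2843 0.0146]
[ 0.4467  0.4266  0.1192  0.0451 -6.9071] (162.0, 238.0) [0.4461 0.4253 0.0158]
[ 0.4933 -0.4475  0.1184  0.0447 18.6564] (461.5, 221.5) [ 0.4923 -0.4494  0.018 ]
[  0.5066  -0.3191   0.1193   0.0438 -13.5645] (417.0, 217.5) [ 0.5044 -0.3206  0.0172]
[ 0.5412 -0.2231  0.0646  0.0495 -0.1741] (384.0, 205.5) [ 0.5379 -0.2207  0.0379]
[ 0.6095  0.307   0.0934  0.0927 76.3594] (203.0, 183.0) [0.5991 0.295  0.0791]
[ 0.6941 -0.0286  0.0328  0.0324 -0.3223] (317.0, 154.0) [ 0.6857 -0.0278  0.0524]
[  0.6777  -0.3698   0.1199   0.0927 -80.1134] (432.0, 158.0) [ 0.6809 -0.37    0.0106]
[ 0.746   0.2166  0.057   0.0563 -0.2373] (234.0, 137.0) [0.7307 0.2087 0.0752]
(317, 154) [ 0.6857 -0.0278  0.0524]
(202, 183) [0.5981 0.2966 0.0857]
(275, 156) [0.6859 0.0936 0.0242]
(360, 156) [ 0.6835 -0.1544  0.0318]
(268, 180) [0.6146 0.1141 0.0271]
(383, 160) [ 0.6664 -0.2155  0.0585]
(383, 190) [ 0.5807 -0.215   0.0548]
(383, 213) [ 0.5163 -0.2177  0.037 ]
(383, 208) [ 0.5304 -0.217   0.0414]
scene
[ 0.4498  0.4287  0.1215  0.0463 -7.2818] (361.5, 298.0) [0.4526 0.4324 0.0219]
[ 0.7292  0.193   0.0588  0.0585 -4.0071] (239.5, 282.0) [0.7359 0.217  0.0781]
[  0.5964   0.2873   0.0954   0.0942 -13.6354] (294.0, 285.5) [0.6102 0.3101 0.0778]
[ 0.4149  0.2879  0.1218  0.0462 -4.6592] (343.0, 255.0) [0.4163 0.2912 0.0195]
[  0.66    -0.3799   0.1402   0.0999 -87.7076] (169.5, 144.0) [ 0.6897 -0.3152  0.1   ]
[ 0.5201 -0.27    0.1465  0.1225 77.26  ] (220.5, 145.5) [ 0.5243 -0.2898 -0.0006]
[ 0.496  -0.4459  0.1222  0.0483 18.874 ] (206.5, 111.0) [ 0.4956 -0.442   0.0151]
[  0.8192  -1.3123   0.3199   0.1894 -17.251 ] (39.5, 15.5) [ 0.8436 -1.0379  0.1792]
```

View pics/dock1.png

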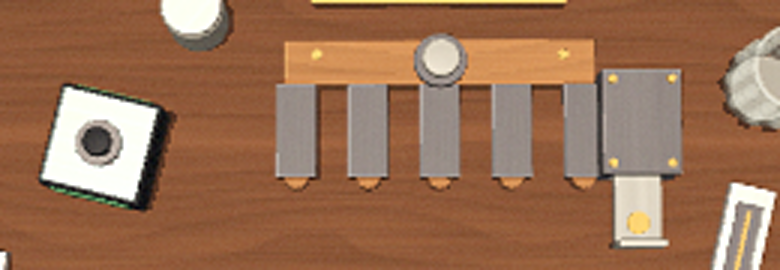

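View pics/dock2.png

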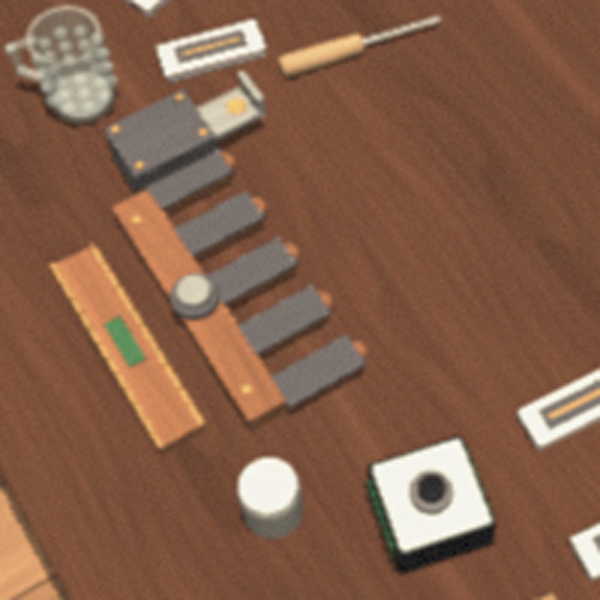

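```bash
cat >> h.py <<'E'
def tri(c1,p1,c2,p2):
    A=[];b=[]
    for c,p in((c1,p1),(c2,p2)):
        o=c["extrinsics"][:3,3];d=plane(c,p,0)-o;d/=np.linalg.norm(d);M=np.eye(3)-np.outer(d,d);A.append(M);b.append(M@o)
    X=np.linalg.lstsq(np.vstack(A),np.hstack(b),rcond=None)[0]
    return X,[np.round(proj(c,X)-p,2) for c,p in((c1,p1),(c2,p2))]
def blob(c,roi,f):
    x0,y0,x1,y1=roi;im=c["color"][y0:y1,x0:x1];hsv=cv2.cvtColor(im,cv2.COLOR_BGR2HSV).astype(int)
    m=f(hsv).astype(np.uint8)
    n,l,st,ce=cv2.connectedComponentsWithStats(m)
    return [(ce[i]+[x0,y0],st[i][4],st[i][2:4]) for i in range(1,n) if st[i][4]>15]
E
python3 - <<'E'
from h import *
np.set_printoptions(precision=4,suppress=True)
t=env.camera("top");s=env.camera("scene")
bright=lambda h:(h[...,1]<60)&(h[...,2]>170)
dark=lambda h:(h[...,2]<60)
gray=lambda h:(h[...,1]<60)&(h[...,2]>70)&(h[...,2]<160)
print("btn",blob(t,(305,142,330,168),bright),blob(s,(200,205,230,235),bright))
print("score",blob(t,(193,172,213,194),dark),blob(s,(284,275,304,293),dark))
print("div",blob(t,(255,150,371,200),gray))
nose=lambda h:(h[...,0]<14)&(h[...,1]>130)&(h[...,2]>150)
print("nose",blob(t,(255,190,371,205),nose))
g=cv2.cvtColor(t["color"],cv2.COLOR_BGR2HSV)
print(g[178,262:376].tolist())
E
```

```text
btn [(array([316.5259, 153.431 ]), np.int32(116), array([12, 12], dtype=int32))] [(array([213.9405, 215.9762]), np.int32(84), array([11,  9], dtype=int32))]
score [(array([201.125 , 181.7917]), np.int32(24), array([8, 9], dtype=int32))] [(array([293.2083, 282.5   ]), np.int32(48), array([7, 8], dtype=int32))]
div [(array([316.2259, 174.1075]), np.int32(456), array([17, 44], dtype=int32)), (array([363.9194, 178.0457]), np.int32(372), array([13, 35], dtype=int32)), (array([292.5112, 177.7472]), np.int32(356), array([13, 31], dtype=int32)), (array([340.2448, 178.1562]), np.int32(384), array([14, 31], dtype=int32)), (array([268.1135, 177.7919]), np.int32(370), array([13, 29], dtype=int32))]
nose []
[[12, 48, 153], [12, 28, 153], [9, 28, 154], [10, 31, 150], [12, 30, 155], [11, 31, 154], [10, 30, 152], [9, 24, 151], [9, 27, 152], [12, 29, 152], [8, 26, 156], [8, 25, 153], [14, 25, 152], [9, 77, 93], [10, 167, 93], [11, 150, 153], [12, 149, 151], [11, 147, 149], [11, 156, 149], [12, 152, 151], [10, 159, 148], [12, 154, 151], [12, 165, 147], [10, 118, 155], [9, 18, 182], [12, 31, 150], [8, 
[... 616 characters left out ...]
147, 158], [11, 154, 157], [11, 153, 157], [12, 159, 157], [10, 144, 156], [8, 22, 140], [10, 25, 151], [10, 30, 151], [11, 29, 149], [11, 31, 154], [8, 27, 150], [5, 28, 153], [10, 30, 153], [11, 29, 149], [13, 32, 153], [13, 27, 151], [8, 27, 149], [9, 23, 152], [11, 110, 142], [12, 163, 156], [11, 154, 157], [12, 152, 156], [10, 153, 157], [11, 158, 155], [10, 145, 158], [12, 158, 158], [12, 155, 153], [11, 155, 156], [10, 137, 155], [15, 19, 133], [9, 28, 153], [10, 30, 155], [11, 24, 148], [13, 33, 146], [11, 29, 150], [12, 34, 150], [7, 30, 152], [8, 27, 149], [8, 26, 148], [9, 29, 151], [13, 31, 73], [6, 31, 81], [9, 28, 179], [10, 29, 156], [9, 26, 155], [11, 27, 151], [13, 30, 151]]
```

```bash
python3 - <<'E'
from h import *
np.set_printoptions(precision=4,suppress=True)
t=env.camera("top");s=env.camera("scene")
print("btn",tri(t,(316.53,153.43),s,(213.94,215.98)))
for z in(.04,.05,.06): print(z,plane(t,(316.53,153.43),z),plane(s,(213.94,215.98),z))
print("score",tri(t,(201.1,181.8),s,(293.2,282.5)))
for u in(279.95,303.95,328.05,352.05): print(plane(t,(u,178),.03))
for p in((268.8,194),(364.3,194)): print("lipfront",plane(t,p,.03))
for p in((268.8,197.5),(364.3,197.5)): print("nose",plane(t,p,.024))
print("block rear",plane(t,(280,148.6),.03),plane(t,(355,148.6),.03))
# lip front edge rows per column (subpixel)
im=cv2.cvtColor(t["color"],cv2.COLOR_BGR2HSV)[...,1].astype(float)
for u0 in(268,292,316,340,364):
    col=im[186:204,u0-3:u0+4].mean(1);print(u0,col.round())
# coin plate edges
m=im[190:222,376:392].mean(1);print(m.round())
m=im[214-2:214+2,366:400].mean(0);print(m.round(), cv2.cvtColor(t["color"],cv2.COLOR_BGR2GRAY)[196:222,383])
E
```

```text
btn (array([ 0.6884, -0.027 ,  0.0488]), [array([ 0.09, -0.13]), array([0.14, 0.02])])
0.04 [ 0.6898 -0.0273  0.04  ] [ 0.6874 -0.032   0.04  ]
0.05 [ 0.6878 -0.0266  0.05  ] [ 0.689  -0.0266  0.05  ]
0.06 [ 0.6858 -0.0259  0.06  ] [ 0.6905 -0.0212  0.06  ]
score (array([0.6047, 0.3006, 0.0725]), [array([ 0.34, -0.45]), array([0.56, 0.04])])
[0.6199 0.0791 0.03  ]
[0.6197 0.0092 0.03  ]
[ 0.6195 -0.061   0.03  ]
[ 0.6192 -0.1308  0.03  ]
lipfront [0.5731 0.1116 0.03  ]
lipfront [ 0.5723 -0.1658  0.03  ]
nose [0.5636 0.1119 0.024 ]
nose [ 0.5627 -0.1667  0.024 ]
block rear [0.7066 0.0788 0.03  ] [ 0.7057 -0.1403  0.03  ]
268 [ 28.  28.  29.  30.  28.  28.  24.  17. 164. 152. 153. 152. 157. 154.
 152. 153. 156. 153.]
292 [ 28.  27.  28.  29.  28.  28.  26.  16. 167. 152. 150. 153. 156. 156.
 152. 154. 156. 153.]
316 [ 29.  29.  28.  28.  29.  27.  25.  15. 154. 153. 151. 153. 153. 149.
 154. 153. 152. 151.]
340 [ 27.  28.  30.  29.  29.  29.  25.  17. 155. 151. 154. 155. 158. 154.
 157. 152. 152. 153.]
364 [ 29.  27.  30.  31.  29.  29.  25.  17. 157. 153. 155. 157. 154. 155.
 158. 153. 154. 149.]
[ 27.  28.  29.  36.  30.  44.  46.  43.  42.  42.  43.  43.  42.  42.
  41.  50.  77.  88.  93.  94.  93.  84.  69.  40.  43.  32.  29.  38.
 155. 153. 153. 152.]
[153. 150. 150. 154. 151. 148. 152. 159.  72.  32.  34.  33.  32.  31.
  39.  57.  58.  58.  48.  37.  32.  32.  33.  32.  62. 119. 126. 157.
 150. 154. 154. 152. 155. 156.] [221 219 221 221 220 222 221 221 220 218 215 214 215 214 215 216 212 224
 171 224 235  95 106 105 103 102]
```

```bash
cat > go.py <<'E'
import sys
from h import *
from scipy.spatial.transform import Rotation as R
def go(x,y,z,yaw):
    s=env.sense();r=R.from_euler("xyz",s["eef_rot"])
    d=r.as_matrix().T@(np.array([x,y,z])-s["eef_pos"])
    th=(s["eef_rot"][2]-yaw+np.pi)%(2*np.pi)-np.pi
    print("shift",np.round(d,4),"turn",round(th,3),"now",np.round(s["eef_pos"],4),np.round(s["eef_rot"],3),"q",np.round(s["joint_positions"],2),"F",np.round(s["force"],1),"t",round(s["time"],2),"w",round(s["width"],4))
if __name__=="__main__": go(*[eval(a) for a in sys.argv[1:5]])
E
python3 go.py 0.688 -0.0265 0.2 1.571
```

```text
shift [-0.3285  0.6599  0.0313] turn -0.328 now [0.169  0.497  0.2312] [3.142 0.    1.243] q [ 1.24  0.24 -0.01  1.32 -0.    1.57] F [-0.8 -0.1 -0.8] t 0.45 w 0.0854
```

```bash
python3 -m jog '[[[-0.329,0.660,0.031],-0.328,-1],[[-0.329,0.660,0.031],-0.328,-1],[[-0.329,0.660,0.031],-0.328,-1],[[-0.329,0.660,0.031],-0.328,-1],[[-0.329,0.660,0.031],-0.328,-1],[[-0.329,0.660,0.031],-0.328,-1],[[-0.329,0.660,0.031],-0.328,-1],[[-0.329,0.660,0.031],-0.328,-1]]' 40; python3 go.py 0.688 -0.0265 0.08 1.571
```

```text
time: 1.45
eef_pos: [0.5181, 0.1443, 0.2107]
eef_rot: [3.141, -0.0, 1.571]
force: [-0.8, 1.2, 0.3]
width: 0.0004
shift [-0.1709  0.1698  0.1308] turn -0.0 now [0.5181 0.1443 0.2107] [ 3.141 -0.     1.571] q [ 0.27  0.27 -0.03  1.28  0.    0.27] F [-0.8  1.2  0.3] t 1.45 w 0.0004
```

```bash
python3 -m jog '[[[-0.16,0.159,0.01],0,-1],[[-0.16,0.159,0.01],0,-1],[[-0.16,0.159,0.01],0,-1],[[-0.16,0.159,0.01],0,-1],[[-0.16,0.159,0.01],0,-1],[[-0.16,0.159,0.01],0,-1]]'; python3 go.py 0.688 -0.0265 0.07 1.571
```

```text
time: 2.2
eef_pos: [0.6753, -0.0137, 0.2002]
eef_rot: [-3.141, -0.0, 1.571]
force: [0.1, -0.5, 0.1]
width: 0.0002
shift [-0.0128  0.0128  0.1302] turn -0.0 now [ 0.6753 -0.0137  0.2002] [-3.141 -0.     1.571] q [-0.02  0.51  0.33  1.39  0.   -0.02] F [ 0.1 -0.5  0.1] t 2.2 w 0.0002
```

```bash
python3 -m jog '[[[-0.013,0.013,0.06],0,-1],[[-0.013,0.013,0.12],0,-1],[[-0.013,0.013,0.138],0,-1],[[-0.013,0.013,0.138],0,-1]]'; python3 go.py 0.688 -0.0265 0.04 1.571
python3 - <<'E'
from h import *
cv2.imwrite("pics/w1.png",env.camera("wrist")["color"])
E
```

```text
time: 2.7
eef_pos: [0.6871, -0.0256, 0.0615]
eef_rot: [-3.139, -0.0, 1.572]
force: [0.2, 0.2, 1.3]
width: -0.0002
shift [-0.0009  0.001   0.0215] turn 0.001 now [ 0.6871 -0.0256  0.0615] [-3.139 -0.     1.572] q [-0.04  0.6   0.13  1.1   0.   -0.04] F [0.2 0.2 1.3] t 2.7 w -0.0002
```

View pics/w1.png

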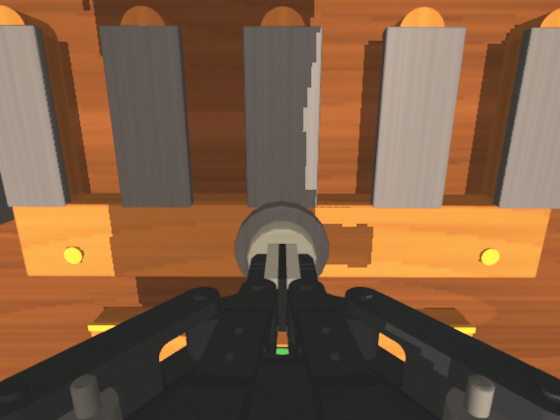

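The wrist view shows the shut fingers over the round button at about (282,250), so I can press.

```bash
python3 -m jog '[[[0,0,0.012],0,-1],[[0,0,0.018],0,-1],[[0,0,0.021],0,-1],[[0,0,0.021],0,-1]]'
```

```text
time: 3.25
eef_pos: [0.6901, -0.0265, 0.0457]
eef_rot: [3.137, -0.0, 1.571]
force: [-6.7, 2.5, 25.7]
width: 0.0004
```

```bash
python3 - <<'E'
from h import *
cv2.imwrite("pics/w2.png",env.camera("wrist")["color"])
E
python3 -m jog '[[[0,0,0.002],0,-1],[[0,0,0.002],0,-1]]'
```

```text
time: 3.55
eef_pos: [0.6902, -0.0265, 0.0455]
eef_rot: [3.135, -0.0, 1.571]
force: [-11.4, 2.6, 39.4]
width: -0.0003
```

View pics/w2.png

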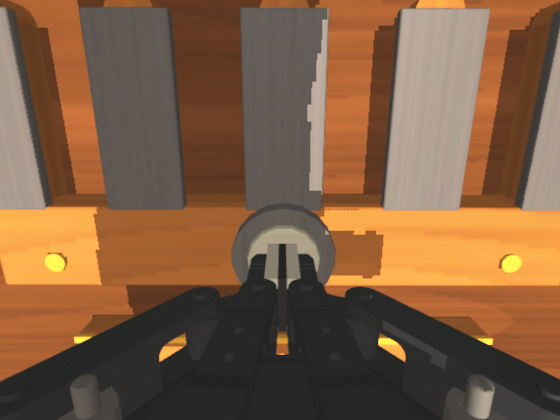

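The fingers sit on the disc. The contact is stiff at z 0.0455 with 39 N, so the button is bottomed. I'll release it and go up towards the first case.

```bash
python3 -m jog '[[[0,0,-0.01],0,-1],[[0,0,-0.03],0,-1],[[0,0,-0.09],0,-1],[[0,0,-0.14],0,-1],[[0,-0.05,-0.15],0,0.6],[[0,-0.1,-0.15],0,0.6]]'
python3 - <<'E'
from h import *
np.set_printoptions(precision=4,suppress=True)
c=env.camera("top")
for o in cases(c):
  if o[2]>.11 and o[3]<.06: print(np.round(o[:5],4),o[5])
E
python3 go.py 0.4118 0.2853 0.15 "1.571-0.085"
```

```text
time: 4.3
eef_pos: [0.5886, -0.027, 0.1908]
eef_rot: [3.139, 0.0, 1.571]
force: [-0.1, 0.6, 0.7]
width: 0.0358
[ 0.4118  0.2853  0.119   0.045  -4.8477] (210.0, 250.0)
[ 0.4467  0.4266  0.1192  0.0451 -6.9071] (162.0, 238.0)
[ 0.4935 -0.4482  0.1184  0.0432 18.6526] (461.5, 221.5)
[  0.5066  -0.3191   0.1193   0.0438 -13.5645] (417.0, 217.5)
shift [ 0.3122 -0.1679  0.0404] turn 0.085 now [ 0.5799 -0.0269  0.1894] [-3.135  0.     1.571] q [-0.05  0.35  0.04  1.27 -0.   -0.05] F [-7.1 -0.2 -1.6] t 4.35 w 0.0435
```

```bash
python3 go.py 0.3655 0.2907 0.1 1.486
```

```text
shift [ 0.3176 -0.2138  0.0907] turn 0.085 now [ 0.5799 -0.0269  0.1894] [-3.135  0.     1.571] q [-0.05  0.35  0.04  1.27 -0.   -0.05] F [-7.1 -0.2 -1.6] t 4.35 w 0.0435
```

```bash
python3 -m jog '[[[0.318,-0.209,0.09],0.085,0.35],[[0.318,-0.209,0.09],0.085,0.35],[[0.318,-0.209,0.09],0.085,0.35],[[0.318,-0.209,0.09],0.085,0.35],[[0.318,-0.209,0.09],0.085,0.35],[[0.318,-0.209,0.09],0.085,0.35],[[0.318,-0.209,0.09],0.085,0.35],[[0.318,-0.209,0.09],0.085,0.35]]'; python3 go.py 0.3655 0.2907 0.006 1.486
python3 - <<'E'
from h import *
cv2.imwrite("pics/w3.png",env.camera("wrist")["color"])
E
```

```text
time: 5.35
eef_pos: [0.3794, 0.2915, 0.0995]
eef_rot: [-3.142, 0.0, 1.488]
force: [0.2, -0.7, -0.2]
width: 0.0573
shift [-0.0019 -0.0137  0.0935] turn 0.002 now [0.3794 0.2915 0.0995] [-3.142  0.     1.488] q [ 0.66  0.24 -0.36  0.96 -0.    0.74] F [ 0.2 -0.7 -0.2] t 5.35 w 0.0573
```

View pics/w3.png

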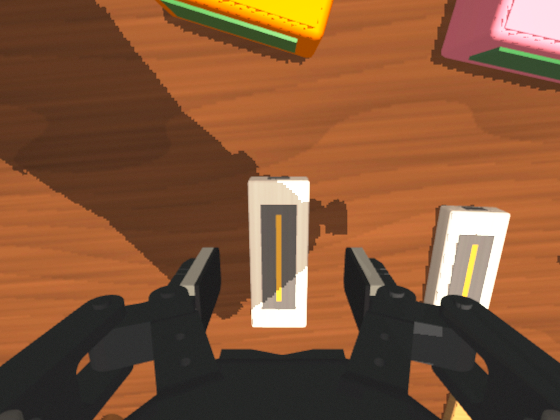

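Wrist view: case spans columns 248–309, rows 178–327, between the fingers (midline about 282). That is well centred, so I'll descend.

```bash
python3 -m jog '[[[-0.002,-0.014,0.05],0,0.35],[[-0.002,-0.014,0.085],0,0.35],[[-0.002,-0.014,0.093],0,0.35],[[-0.002,-0.014,0.095],0,0.35],[[-0.002,-0.014,0.095],0,0.35]]'
python3 - <<'E'
from h import *
cv2.imwrite("pics/w4.png",env.camera("wrist")["color"])
E
```

```text
time: 6.02
eef_pos: [0.3668, 0.2905, 0.0057]
eef_rot: [3.14, -0.001, 1.485]
force: [0.2, 0.1, -0.4]
width: 0.0572
```

View pics/w4.png

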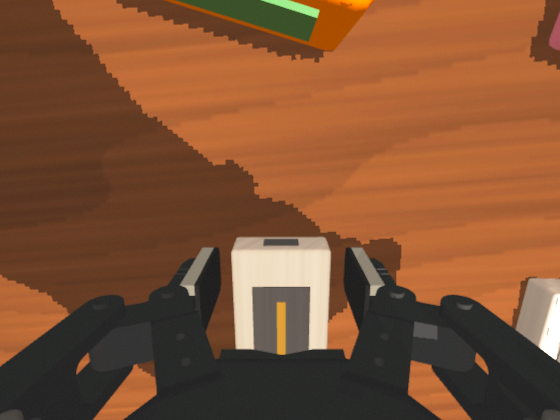

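The case's rear end (row 240) is about level with the pad edges. I'll close.

```bash
python3 -m jog '[[[0,0,0.003],0,-0.2],[[0,0,0.003],0,-0.2],[[0,0,0.003],0,-0.2],[[0,0,0.003],0,-0.2]]' 50;  python3 -m jog '[[[0,0,-0.01],0,-0.2],[[0,0,-0.02],0,-0.2],[[0,0,-0.02],0,-0.2]]'; python3 go.py 0.425 0.079 0.02 1.571
python3 - <<'E'
from h import *
cv2.imwrite("pics/w5.png",env.camera("wrist")["color"])
E
```

```text
time: 6.58
eef_pos: [0.3665, 0.2907, 0.0029]
eef_rot: [3.139, -0.001, 1.486]
force: [-0.9, -1.1, 11.9]
width: 0.0425
time: 6.95
eef_pos: [0.3661, 0.2907, 0.0224]
eef_rot: [3.14, -0.001, 1.486]
force: [0.2, -0.6, -2.3]
width: 0.0427
shift [-0.2059  0.0766  0.0023] turn -0.085 now [0.3661 0.2907 0.0224] [ 3.140e+00 -1.000e-03  1.486e+00] q [ 0.67  0.31 -0.5   0.75 -0.    0.76] F [ 0.2 -0.6 -2.3] t 6.95 w 0.0427
```

View pics/w5.png

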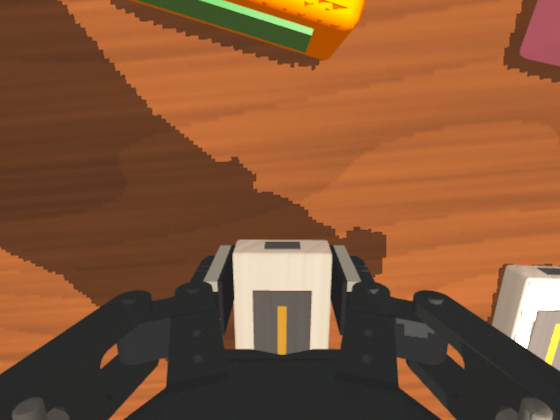

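Case is held (width 0.0427). Carry it to the front of bay 3.

```bash
python3 -m jog '[[[-0.0615,0,0],-0.085,-0.2],[[-0.12,0.06,0],-0.085,-0.2],[[-0.17,0.072,0],-0.085,-0.2],[[-0.206,0.072,0],-0.085,-0.2],[[-0.206,0.072,0],-0.085,-0.2],[[-0.206,0.072,0],-0.085,-0.2],[[-0.206,0.072,0],-0.085,-0.2]]'; python3 go.py 0.425 0.079 0.004 1.571
python3 - <<'E'
from h import *
c=env.camera("top")
cv2.imwrite("pics/t6.png",cv2.resize(c["color"][135:285,220:400],None,fx=4,fy=4,interpolation=cv2.INTER_CUBIC))
E
```

```text
time: 7.88
eef_pos: [0.42, 0.0798, 0.0215]
eef_rot: [3.142, -0.0, 1.572]
force: [0.6, 0.3, -1.4]
width: 0.0428
shift [-0.0008  0.005   0.0175] turn 0.001 now [0.42   0.0798 0.0215] [ 3.142 -0.     1.572] q [ 0.19  0.26 -0.59  0.72  0.    0.19] F [ 0.6  0.3 -1.4] t 7.88 w 0.0428
```

View pics/t6.png

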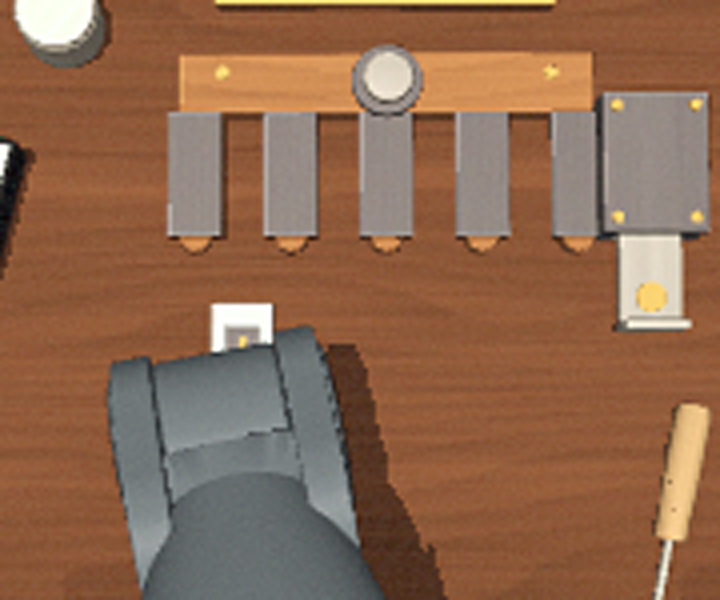

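Case end (211–273, centre 242) lines up with the bay 3 opening (centre about 243). Lower and slide in.

```bash
python3 -m jog '[[[0,0.005,0.016],0,-0.2],[[0,0.015,0.0165],0,-0.2],[[0,0.030,0.0165],0,-0.2],[[0,0.045,0.0165],0,-0.2],[[0,0.055,0.0165],0,-0.2],[[0,0.065,0.0165],0,-0.2],[[0,0.075,0.0165],0,-0.2]]'
```

```text
time: 8.8
eef_pos: [0.4954, 0.0788, 0.005]
eef_rot: [-3.141, 0.0, 1.571]
force: [0.1, 1.1, -0.8]
width: 0.0428
```

```bash
python3 -m jog '[[[0,0.010,0],0,-0.2],[[0,0.02,0],0,-0.2],[[0,0.030,0],0,-0.2],[[0,0.040,0],0,-0.2],[[0,0.046,0],0,-0.2],[[0,0.05,0],0,-0.2]]'
python3 - <<'E'
from h import *
cv2.imwrite("pics/w7.png",env.camera("wrist")["color"])
E
```

```text
time: 9.55
eef_pos: [0.5452, 0.0789, 0.005]
eef_rot: [-3.141, 0.0, 1.571]
force: [-0.8, 0.2, -2.0]
width: 0.0427
```

View pics/w7.png

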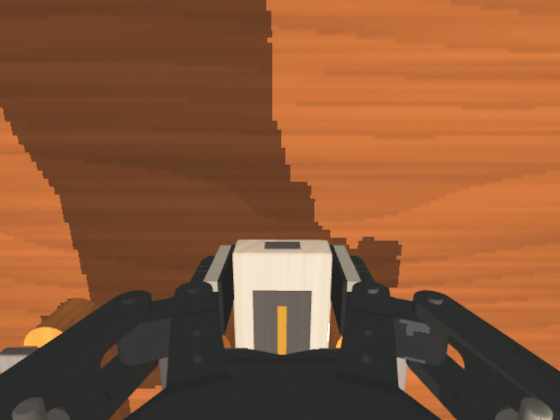

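The case is entering straight with no resistance. Continue gently.

```bash
python3 -m jog '[[[0,0.005,0],0,-0.2],[[0,0.008,0],0,-0.2],[[0,0.011,0],0,-0.2],[[0,0.011,0],0,-0.2]]'
```

```text
time: 10.1
eef_pos: [0.5561, 0.0789, 0.0051]
eef_rot: [3.141, 0.0, 1.571]
force: [-0.2, 0.5, -1.7]
width: 0.0428
```

```bash
python3 -m jog '[[[0,0.002,0],0,-0.2],[[0,0.004,0],0,-0.2],[[0,0.004,0],0,-0.2]]'
```

```text
time: 10.48
eef_pos: [0.5586, 0.0788, 0.0047]
eef_rot: [-3.139, 0.0, 1.571]
force: [-5.4, -0.1, -0.3]
width: 0.0427
```

Contact at x≈0.5586, 5 N. Open slightly, back off, lift, then push the end with shut fingers.

```bash
python3 -m jog '[[[0,0,0],0,0.15],[[0,0,0],0,0.15],[[0,-0.02,0],0,0.15],[[0,-0.06,0],0,0.15],[[0,-0.06,-0.02],0,-1],[[0,-0.06,-0.02],0,-1],[[0,-0.06,-0.02],0,-1],[[0,-0.06,-0.02],0,-1]]'
python3 - <<'E'
from h import *
cv2.imwrite("pics/w8.png",env.camera("wrist")["color"])
E
```

```text
time: 11.48
eef_pos: [0.5001, 0.0788, 0.0245]
eef_rot: [-3.141, 0.0, 1.571]
force: [-0.1, -0.2, -0.4]
width: -0.0001
```

View pics/w8.png

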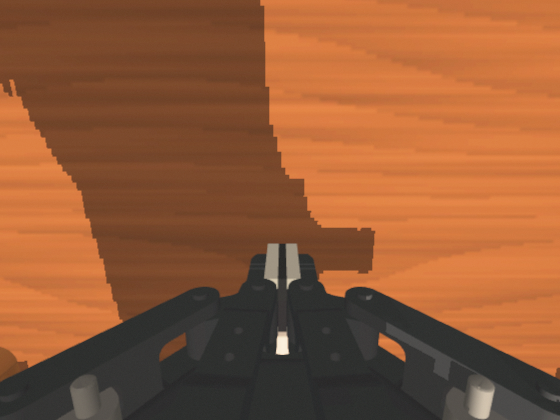

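```bash
python3 -m jog '[[[0,0,0.016],0,-1],[[0,0.015,0.016],0,-1],[[0,0.025,0.016],0,-1],[[0,0.03,0.016],0,-1],[[0,0.034,0.016],0,-1],[[0,0.036,0.016],0,-1]]'
```

```text
time: 12.28
eef_pos: [0.5361, 0.0789, 0.0091]
eef_rot: [3.142, 0.0, 1.571]
force: [0.1, -0.3, 0.2]
width: -0.0
```

```bash
python3 -m jog '[[[0,0.002,0],0,-1],[[0,0.004,0],0,-1],[[0,0.004,0],0,-1]]';python3 -m jog '[[[0,0.002,0],0,-1],[[0,0.003,0],0,-1],[[0,0.003,0],0,-1]]'
```

```text
time: 12.65
eef_pos: [0.5369, 0.0787, 0.0086]
eef_rot: [-3.136, 0.0, 1.571]
force: [-9.5, 0.1, 5.4]
width: 0.0003
time: 13.02
eef_pos: [0.537, 0.0787, 0.0083]
eef_rot: [-3.131, 0.0, 1.572]
force: [-18.6, 1.2, 12.0]
width: 0.0001
```

Stiff at x=0.537 with 18 N: home. Retract and look.

```bash
python3 -m jog '[[[0,-0.03,0],0,-1],[[0,-0.06,-0.03],0,-1],[[0,-0.1,-0.09],0,0.35],[[0.04,-0.14,-0.13],0,0.35],[[0.08,-0.18,-0.13],0,0.35],[[0.12,-0.18,-0.13],0,0.35]]'
python3 - <<'E'
from h import *
np.set_printoptions(precision=4,suppress=True)
c=env.camera("top")
for o in cases(c):
  if o[2]>.02 and o[3]<.06: print(np.round(o[:5],4),o[5])
cv2.imwrite("pics/t9.png",cv2.resize(c["color"][135:285,220:400],None,fx=4,fy=4,interpolation=cv2.INTER_CUBIC))
s=env.camera("scene")
for o in cases(s):
  if .11<o[2]<.13 and o[3]<.06: print("s",np.round(o[:5],4),o[5])
E
```

```text
time: 13.78
eef_pos: [0.3608, 0.1994, 0.1404]
eef_rot: [3.14, -0.001, 1.571]
force: [1.8, 0.6, -0.0]
width: 0.0578
[ 0.4197  0.5902  0.0679  0.0527 -7.9202] (106.5, 248.0)
[ 0.4467  0.4266  0.1192  0.0451 -6.9071] (162.0, 238.0)
[ 0.4933 -0.4475  0.1184  0.0447 18.6564] (461.5, 221.5)
[  0.5066  -0.3191   0.1193   0.0438 -13.5645] (417.0, 217.5)
[ 0.5412 -0.2231  0.0646  0.0495 -0.1741] (384.0, 205.5)
[ 0.6041  0.0791  0.1183  0.0411 -0.1459] (280.5, 184.5)
[ 0.6941 -0.0286  0.0328  0.0324 -0.3223] (317.0, 154.0)
[ 0.746   0.2167  0.057   0.0564 -0.2371] (234.0, 137.0)
s [ 0.45    0.4287  0.1218  0.0463 -7.2818] (361.5, 298.0)
s [ 0.6053  0.0781  0.1199  0.047  -3.0071] (255.5, 233.0)
s [ 0.496  -0.4459  0.1222  0.0483 18.874 ] (206.5, 111.0)
```

View pics/t9.png

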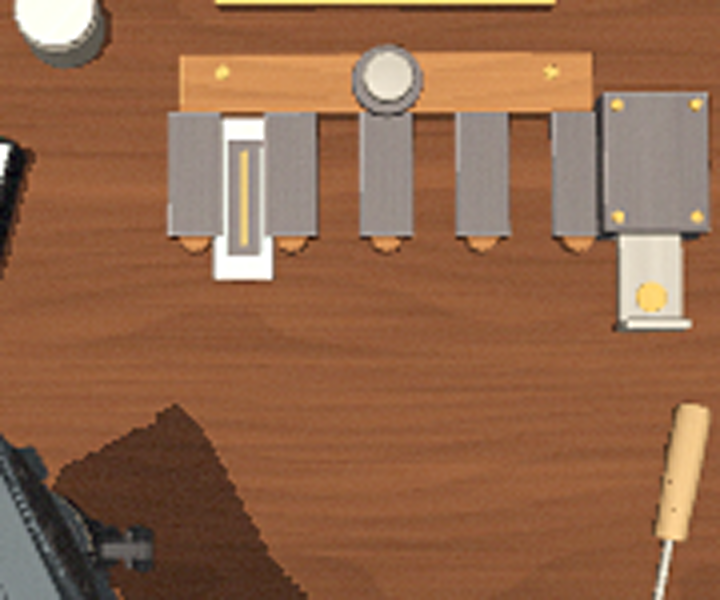

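Case home in bay 3, measured (0.604, 0.079). Next is the left case at (0.448, 0.428).

```bash
python3 go.py 0.4007 0.4336 0.1 1.447
```

```text
shift [0.2312 0.039  0.0405] turn 0.128 now [0.3626 0.2021 0.1399] [ 3.139e+00 -2.000e-03  1.575e+00] q [ 0.51  0.1  -0.43  1.04  0.    0.5 ] F [0.7 0.  0.6] t 13.88 w 0.0577
```

```bash
python3 -m jog '[[[0.234,0.04,0.04],0.126,0.35],[[0.234,0.04,0.04],0.126,0.35],[[0.234,0.04,0.04],0.126,0.35],[[0.234,0.04,0.04],0.126,0.35],[[0.234,0.04,0.04],0.126,0.35],[[0.234,0.04,0.04],0.126,0.35],[[0.234,0.04,0.04],0.126,0.35]]'; python3 go.py 0.4007 0.4336 0.006 1.447
python3 - <<'E'
from h import *
cv2.imwrite("pics/w10.png",env.camera("wrist")["color"])
E
```

```text
time: 14.75
eef_pos: [0.4029, 0.4316, 0.0993]
eef_rot: [-3.142, 0.0, 1.444]
force: [0.2, -0.3, -0.3]
width: 0.0577
shift [ 0.0017 -0.0025  0.0933] turn -0.003 now [0.4029 0.4316 0.0993] [-3.142  0.     1.444] q [ 0.82  0.42 -0.09  1.06 -0.    0.95] F [ 0.2 -0.3 -0.3] t 14.75 w 0.0577
```

View pics/w10.png

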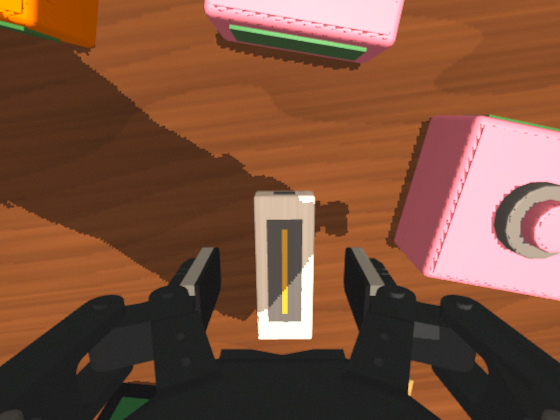

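The case is centred between the fingers (columns 255–315). Descend, grip and lift.

```bash
python3 -m jog '[[[0,-0.004,0.05],0,0.35],[[0,-0.004,0.085],0,0.35],[[0,-0.004,0.094],0,0.35],[[0,-0.004,0.095],0,0.35],[[0,-0.004,0.095],0,-0.2],[[0,-0.004,0.095],0,-0.2],[[0,-0.004,0.095],0,-0.2],[[0,-0.004,0.095],0,-0.2]]' 60
python3 go.py 0.42 0.009 0.022 1.571
python3 -m jog '[[[0,0,-0.01],0,-0.2],[[0,0,-0.018],0,-0.2],[[0,0,-0.018],0,-0.2]]'; python3 go.py 0.42 0.009 0.022 1.571
python3 - <<'E'
from h import *
cv2.imwrite("pics/w11.png",env.camera("wrist")["color"])
E
```

```text
time: 15.8
eef_pos: [0.3998, 0.4341, 0.0059]
eef_rot: [3.14, -0.002, 1.445]
force: [-0.7, -0.4, 7.3]
width: 0.0422
shift [-0.4192  0.0735 -0.0169] turn -0.126 now [0.3998 0.4341 0.0059] [ 3.140e+00 -2.000e-03  1.445e+00] q [ 0.83  0.5  -0.22  0.84 -0.    0.95] F [-0.7 -0.4  7.3] t 15.8 w 0.0422
time: 16.18
eef_pos: [0.3993, 0.4338, 0.0231]
eef_rot: [3.141, -0.001, 1.445]
force: [0.4, 0.3, -2.1]
width: 0.0423
shift [-0.4189  0.0738  0.0006] turn -0.126 now [0.3993 0.4338 0.0231] [ 3.141e+00 -1.000e-03  1.445e+00] q [ 0.83  0.49 -0.2   0.88  0.    0.95] F [ 0.4  0.3 -2.1] t 16.18 w 0.0423
```

View pics/w11.png

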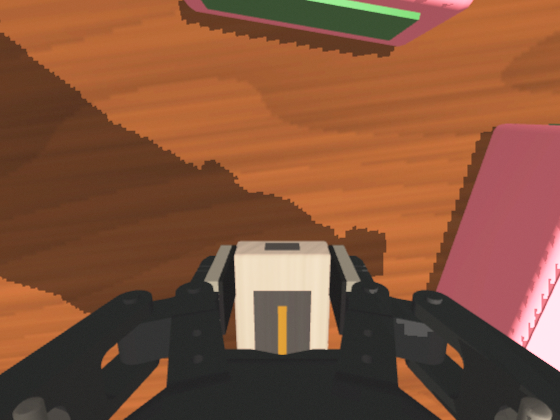

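```bash
python3 -m jog '[[[-0.06,-0.015,0],-0.05,-0.2],[[-0.12,-0.005,0],-0.1,-0.2],[[-0.18,0.004,0],-0.126,-0.2],[[-0.24,0.012,0],-0.126,-0.2],[[-0.3,0.022,0],-0.126,-0.2],[[-0.36,0.033,0],-0.126,-0.2],[[-0.4,0.04,0],-0.126,-0.2],[[-0.419,0.045,0],-0.126,-0.2]]'; python3 -m jog '[[[0,0,0],0,-0.2],[[0,0,0],0,-0.2]]';python3 go.py 0.42 0.009 0.004 1.571
python3 - <<'E'
from h import *
c=env.camera("top")
cv2.imwrite("pics/t12.png",cv2.resize(c["color"][135:285,220:400],None,fx=4,fy=4,interpolation=cv2.INTER_CUBIC))
E
```

```text
time: 17.23
eef_pos: [0.3905, 0.01, 0.022]
eef_rot: [-3.141, 0.0, 1.569]
force: [-0.4, 0.3, -1.1]
width: 0.042
time: 17.48
eef_pos: [0.3908, 0.0124, 0.022]
eef_rot: [-3.141, -0.0, 1.571]
force: [0.6, 0.3, -1.4]
width: 0.0424
shift [-0.0034  0.0292  0.018 ] turn -0.0 now [0.3908 0.0124 0.022 ] [-3.141 -0.     1.571] q [ 0.03  0.21 -0.67  0.7   0.    0.03] F [ 0.6  0.3 -1.4] t 17.48 w 0.0424
```

View pics/t12.png

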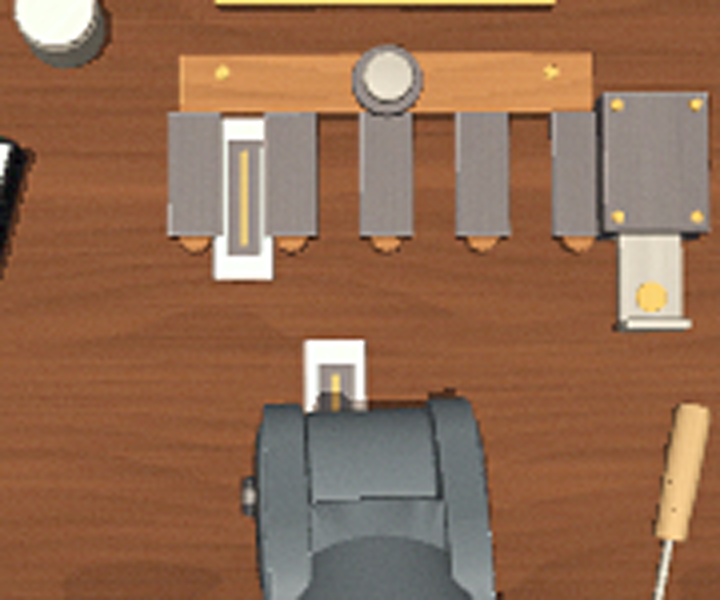

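Case end centre is about 334 against 339 for the bay, so shift -3.4 mm, then lower and advance.

```bash
python3 -m jog '[[[-0.0035,0.01,0.0],0,-0.2],[[-0.0035,0.02,0.016],0,-0.2],[[-0.0035,0.035,0.0165],0,-0.2],[[-0.0035,0.05,0.0165],0,-0.2],[[-0.0035,0.06,0.0165],0,-0.2],[[-0.0035,0.07,0.0165],0,-0.2]]';python3 go.py 0.495 0.009 0.005 1.571
```

```text
time: 18.27
eef_pos: [0.4617, 0.0086, 0.0055]
eef_rot: [-3.142, 0.0, 1.571]
force: [-1.0, 0.3, 1.0]
width: 0.0419
shift [0.0004 0.0333 0.0005] turn 0.0 now [0.4617 0.0086 0.0055] [-3.142  0.     1.571] q [ 0.02  0.33 -0.53  0.71 -0.    0.02] F [-1.   0.3  1. ] t 18.27 w 0.0419
```

```bash
python3 -m jog '[[[0,0.012,0],0,-0.2],[[0,0.024,0],0,-0.2],[[0,0.036,0],0,-0.2],[[0,0.048,0],0,-0.2],[[0,0.06,0],0,-0.2],[[0,0.07,0],0,-0.2],[[0,0.08,0],0,-0.2]]';python3 -m jog '[[[0,0.005,0],0,-0.2],[[0,0.01,0],0,-0.2],[[0,0.013,0],0,-0.2],[[0,0.013,0],0,-0.2]]'
```

```text
time: 19.15
eef_pos: [0.5415, 0.0085, 0.0055]
eef_rot: [-3.141, 0.0, 1.571]
force: [-0.2, -0.0, 0.2]
width: 0.0424
time: 19.65
eef_pos: [0.5541, 0.0085, 0.0056]
eef_rot: [3.141, 0.0, 1.571]
force: [0.6, -0.3, -1.0]
width: 0.0424
```

```bash
python3 -m jog '[[[0,0,0],0,0.15],[[0,0,0],0,0.15],[[0,-0.02,0],0,0.15],[[0,-0.06,0],0,0.15],[[0,-0.06,-0.015],0,-1],[[0,-0.06,-0.015],0,-1],[[0,-0.06,-0.015],0,-1],[[0,-0.06,0],0,-1]]'; python3 -m jog '[[[0,0.012,0.001],0,-1],[[0,0.022,0.001],0,-1],[[0,0.03,0.001],0,-1],[[0,0.036,0.001],0,-1],[[0,0.042,0.001],0,-1],[[0,0.044,0.001],0,-1]]'
```

```text
time: 20.65
eef_pos: [0.4951, 0.0085, 0.0057]
eef_rot: [3.14, 0.0, 1.571]
force: [0.3, -0.4, 0.3]
width: 0.0004
time: 21.4
eef_pos: [0.5367, 0.0086, 0.0043]
eef_rot: [-3.139, 0.0, 1.571]
force: [-7.4, -0.3, 4.6]
width: 0.0004
```

```bash
python3 -m jog '[[[0,0.003,-0.001],0,-1],[[0,0.005,-0.001],0,-1],[[0,0.005,-0.001],0,-1]]'; python3 -m jog '[[[0,-0.03,0],0,-1],[[0,-0.06,-0.03],0,-1],[[0,-0.1,-0.09],0,0.35],[[-0.04,-0.14,-0.13],0,0.35],[[-0.1,-0.16,-0.13],0,0.35],[[-0.16,-0.16,-0.13],0,0.35]]'
cat > look.py <<'E'
from h import *
import sys
np.set_printoptions(precision=4,suppress=True)
c=env.camera("top")
for o in cases(c):
  if .03<o[2]<.13 and o[3]<.06: print("t",np.round(o[:5],4),o[5])
cv2.imwrite(f"pics/{sys.argv[1]}.png",cv2.resize(c["color"][125:310,230:480],None,fx=3,fy=3,interpolation=cv2.INTER_CUBIC))
s=env.camera("scene")
for o in cases(s):
  if .11<o[2]<.13 and o[3]<.06: print("s",np.round(o[:5],4),o[5])
E
python3 look.py t13
```

```text
time: 21.78
eef_pos: [0.5368, 0.0087, 0.0044]
eef_rot: [-3.131, -0.0, 1.571]
force: [-18.4, 0.7, 9.3]
width: -0.0001
time: 22.52
eef_pos: [0.3827, -0.1444, 0.137]
eef_rot: [3.139, 0.001, 1.573]
force: [2.4, 0.2, 0.4]
width: 0.0574
t [ 0.2001  0.2996  0.0406  0.04   89.9802] (204.5, 323.5)
t [  0.4097   0.5929   0.0499   0.0439 -88.8617] (105.0, 251.0)
t [ 0.4933 -0.4474  0.1183  0.0449 18.5432] (461.5, 221.5)
t [  0.5066  -0.3191   0.1193   0.0438 -13.5645] (417.0, 217.5)
t [ 0.5412 -0.2231  0.0646  0.0495 -0.1741] (384.0, 205.5)
t [ 0.6041  0.0791  0.1183  0.0411 -0.1459] (280.5, 184.5)
t [ 0.6054  0.0087  0.1213  0.041  -0.2194] (304.5, 184.0)
t [ 0.6941 -0.0286  0.0328  0.0324 -0.3223] (317.0, 154.0)
t [ 0.746   0.2166  0.057   0.0563 -0.2373] (234.0, 137.0)
s [ 0.4965 -0.4456  0.1233  0.0486 18.874 ] (206.5, 111.0)
```

View pics/t13.png

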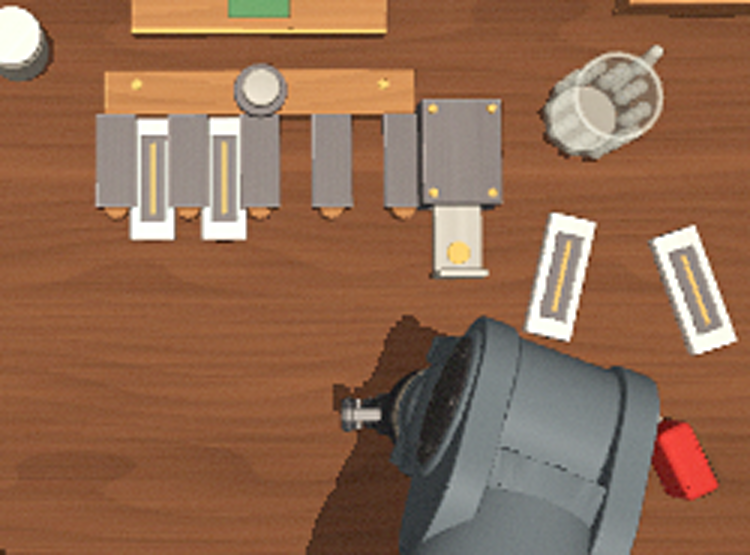

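Two cases are home. The third is at (0.508, -0.318), angle -13.6°.

```bash
python3 go.py 0.4613 -0.3067 0.1 1.334
```

```text
shift [-0.1575  0.079   0.037 ] turn 0.23 now [ 0.3833 -0.1485  0.1363] [3.139e+00 3.000e-03 1.564e+00] q [-0.37  0.1  -0.44  1.03 -0.   -0.36] F [-0.1  0.2  0.2] t 22.62 w 0.0578
```

```bash
python3 -m jog '[[[-0.155,0.08,0.035],0.237,0.35],[[-0.155,0.08,0.035],0.237,0.35],[[-0.155,0.08,0.035],0.237,0.35],[[-0.155,0.08,0.035],0.237,0.35],[[-0.155,0.08,0.035],0.237,0.35],[[-0.155,0.08,0.035],0.237,0.35]]'; python3 go.py 0.4613 -0.3067 0.006 1.334
python3 - <<'E'
from h import *
cv2.imwrite("pics/w14.png",env.camera("wrist")["color"])
E
```

```text
time: 23.38
eef_pos: [0.4633, -0.2973, 0.1008]
eef_rot: [-3.142, -0.0, 1.335]
force: [-0.6, 0.3, 0.6]
width: 0.0575
shift [-0.0096  0.0003  0.0948] turn 0.001 now [ 0.4633 -0.2973  0.1008] [-3.142 -0.     1.335] q [-0.57  0.36 -0.19  1.02  0.   -0.33] F [-0.6  0.3  0.6] t 23.38 w 0.0575
```

View pics/w14.png

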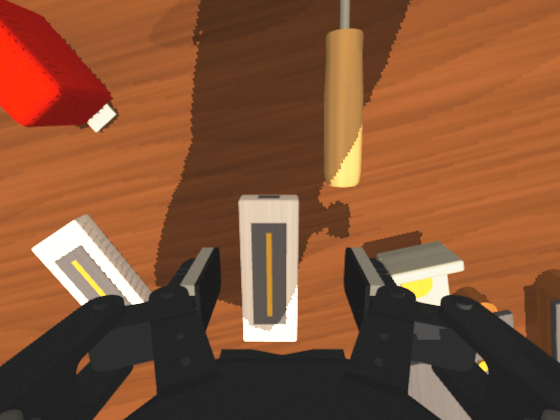

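Case centre at column 269 against fingers at 282, so about -10 mm in tool x, agreeing with the measurement. The right finger stays clear of the coin plate (column 420).

```bash
python3 -m jog '[[[-0.01,-0.001,0.02],0,0.35],[[-0.01,-0.001,0.06],0,0.35],[[-0.01,-0.001,0.09],0,0.35],[[-0.01,-0.001,0.096],0,0.35],[[-0.01,-0.001,0.096],0,0.35],[[-0.01,-0.001,0.096],0,-0.2],[[-0.01,-0.001,0.096],0,-0.2],[[-0.01,-0.001,0.096],0,-0.2]]' 60
python3 -m jog '[[[0,0,0],0,-0.2],[[0,0,-0.01],0,-0.2],[[0,0,-0.03],0,-0.2],[[0,0,-0.055],0,-0.2],[[0,0,-0.055],0,-0.2]]'; python3 go.py 0.39 -0.131 0.06 1.571
python3 - <<'E'
from h import *
cv2.imwrite("pics/w15.png",env.camera("wrist")["color"])
E
```

```text
time: 24.42
eef_pos: [0.4611, -0.3082, 0.0062]
eef_rot: [3.139, 0.001, 1.334]
force: [-0.3, 1.6, 5.4]
width: 0.0422
time: 25.05
eef_pos: [0.4616, -0.3088, 0.062]
eef_rot: [3.137, 0.002, 1.334]
force: [1.3, -0.3, -1.7]
width: 0.0419
shift [ 0.156  -0.1113  0.0012] turn -0.237 now [ 0.4616 -0.3088  0.062 ] [3.137e+00 2.000e-03 1.334e+00] q [-0.59  0.39 -0.24  0.93 -0.   -0.35] F [ 1.3 -0.3 -1.7] t 25.05 w 0.0419
```

View pics/w15.png

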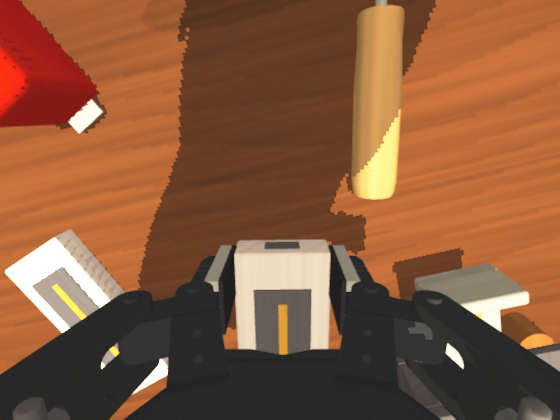

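Held. Back away first (over the screwdriver, raised), then across to bay 0.

```bash
python3 -m jog '[[[0,-0.055,-0.02],0,-0.2],[[0.01,-0.11,-0.02],-0.08,-0.2],[[0.06,-0.111,-0.02],-0.237,-0.2],[[0.12,-0.111,-0.02],-0.237,-0.2],[[0.157,-0.111,-0.01],-0.237,-0.2],[[0.157,-0.111,0.03],-0.237,-0.2],[[0.157,-0.111,0.039],-0.237,-0.2],[[0.157,-0.111,0.039],-0.237,-0.2]]'; python3 go.py 0.39 -0.131 0.006 1.571;python3 look.py t16
```

```text
time: 26.1
eef_pos: [0.3884, -0.1293, 0.0201]
eef_rot: [-3.14, -0.0, 1.57]
force: [-0.7, -0.0, -0.6]
width: 0.0421
shift [-0.0017  0.0016  0.0141] turn -0.001 now [ 0.3884 -0.1293  0.0201] [-3.14 -0.    1.57] q [-0.32  0.24 -0.63  0.71 -0.   -0.32] F [-0.7 -0.  -0.6] t 26.1 w 0.0421
t [ 0.2001  0.2996  0.0406  0.04   89.9802] (204.5, 323.5)
t [  0.4097   0.5929   0.0499   0.0439 -88.862 ] (105.0, 251.0)
t [ 0.4494 -0.1305  0.0907  0.0408 -0.5717] (352.5, 237.0)
t [ 0.4933 -0.4474  0.1185  0.0448 18.7876] (461.5, 221.5)
t [ 0.5412 -0.2231  0.0646  0.0495 -0.1741] (384.0, 205.5)
t [ 0.6041  0.0791  0.1183  0.0411 -0.1459] (280.5, 184.5)
t [ 0.6054  0.0087  0.1213  0.041  -0.2194] (304.5, 184.0)
t [ 0.6941 -0.0286  0.0328  0.0324 -0.3223] (317.0, 154.0)
t [0.7461 0.2166 0.0569 0.0563 0.3179] (234.0, 137.0)
s [ 0.4965 -0.4456  0.1233  0.0486 18.874 ] (206.5, 111.0)
```

View pics/t16.png

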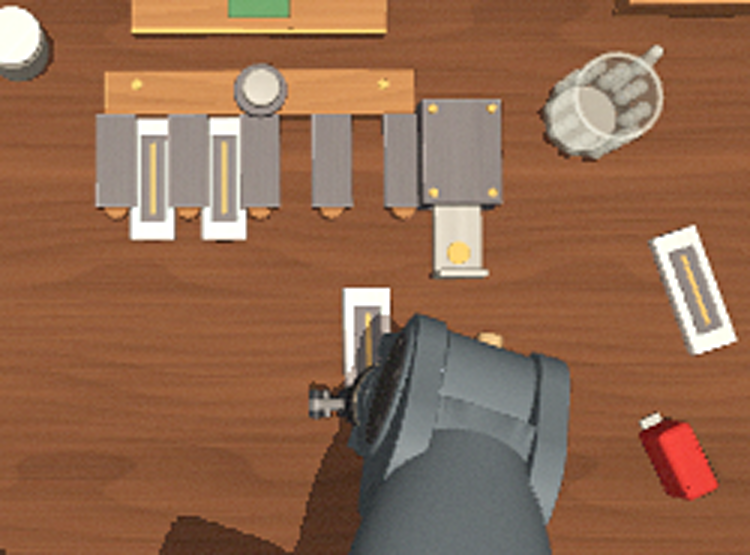

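Case end centre 367 against bay 0 opening centre 368. Lower and slide in.

```bash
python3 -m jog '[[[-0.0015,0.01,0.012],0,-0.2],[[-0.0015,0.025,0.015],0,-0.2],[[-0.0015,0.04,0.015],0,-0.2],[[-0.0015,0.055,0.015],0,-0.2],[[-0.0015,0.065,0.015],0,-0.2],[[-0.0015,0.075,0.015],0,-0.2]]';python3 go.py 0.39 -0.131 0.006 1.571; python3 -m jog '[[[0,0.012,0],0,-0.2],[[0,0.024,0],0,-0.2],[[0,0.036,0],0,-0.2],[[0,0.048,0],0,-0.2],[[0,0.06,0],0,-0.2],[[0,0.07,0],0,-0.2],[[0,0.077,0],0,-0.2]]'
```

```text
time: 26.95
eef_pos: [0.4644, -0.1307, 0.0056]
eef_rot: [-3.141, 0.0, 1.571]
force: [-5.3, -0.5, 9.0]
width: 0.0421
shift [-0.0002 -0.0744 -0.0004] turn -0.0 now [ 0.4644 -0.1307  0.0056] [-3.141  0.     1.571] q [-0.27  0.36 -0.49  0.73 -0.   -0.27] F [-5.3 -0.5  9. ] t 26.95 w 0.0421
time: 27.82
eef_pos: [0.5417, -0.1307, 0.0056]
eef_rot: [-3.141, 0.0, 1.571]
force: [-4.8, 0.7, 9.3]
width: 0.0421
```

```bash
python3 -m jog '[[[0,0.005,0],0,-0.2],[[0,0.01,0],0,-0.2],[[0,0.012,0],0,-0.2],[[0,0.012,0],0,0.15],[[0,0.012,0],0,0.15],[[0,-0.01,0],0,0.15],[[0,-0.05,0],0,0.15]]';  python3 -m jog '[[[0,0,-0.015],0,-1],[[0,0,-0.015],0,-1],[[0,0,-0.015],0,-1],[[0,0,0],0,-1],[[0,0.02,0],0,-1],[[0,0.035,0],0,-1],[[0,0.042,0],0,-1],[[0,0.045,0],0,-1]]'
```

```text
time: 28.7
eef_pos: [0.4918, -0.1307, 0.0052]
eef_rot: [3.14, 0.0, 1.572]
force: [-0.9, 0.2, -0.2]
width: 0.0495
time: 29.7
eef_pos: [0.5361, -0.1305, 0.0049]
eef_rot: [-3.141, -0.0, 1.571]
force: [-1.6, 0.1, -0.7]
width: 0.0001
```

```bash
python3 -m jog '[[[0,0.004,0],0,-1],[[0,0.007,0],0,-1],[[0,0.007,0],0,-1]]'; python3 -m jog '[[[0,-0.03,0],0,-1],[[0,-0.06,-0.03],0,-1],[[0,-0.1,-0.09],0,0.35],[[-0.04,-0.12,-0.13],0,0.35],[[-0.1,-0.12,-0.13],0,0.35],[[-0.16,-0.12,-0.13],0,0.35]]'
python3 look.py t17
```

```text
time: 30.08
eef_pos: [0.5364, -0.1303, 0.0045]
eef_rot: [-3.13, -0.0, 1.57]
force: [-21.2, -1.6, 12.2]
width: -0.0003
time: 30.82
eef_pos: [0.4231, -0.2925, 0.1371]
eef_rot: [3.139, 0.002, 1.572]
force: [1.1, -0.3, -0.3]
width: 0.0578
t [ 0.2001  0.2996  0.0406  0.04   89.9802] (204.5, 323.5)
t [  0.5304  -0.4348   0.0444   0.0404 -72.9029] (457.0, 209.0)
t [ 0.5412 -0.2231  0.0646  0.0495 -0.1741] (384.0, 205.5)
t [ 0.6049 -0.1306  0.1214  0.0439 -0.5644] (352.0, 184.0)
t [ 0.6054  0.0087  0.1213  0.041  -0.2194] (304.5, 184.0)
t [ 0.6941 -0.0286  0.0328  0.0324 -0.3223] (317.0, 154.0)
t [ 0.7453  0.2173  0.0593  0.0567 44.7312] (234.0, 137.5)
s [  0.6034  -0.1349   0.1204   0.0513 -10.4166] (223.0, 185.5)
s [ 0.4965 -0.4456  0.1233  0.0486 18.874 ] (206.5, 110.5)
```

View pics/t17.png

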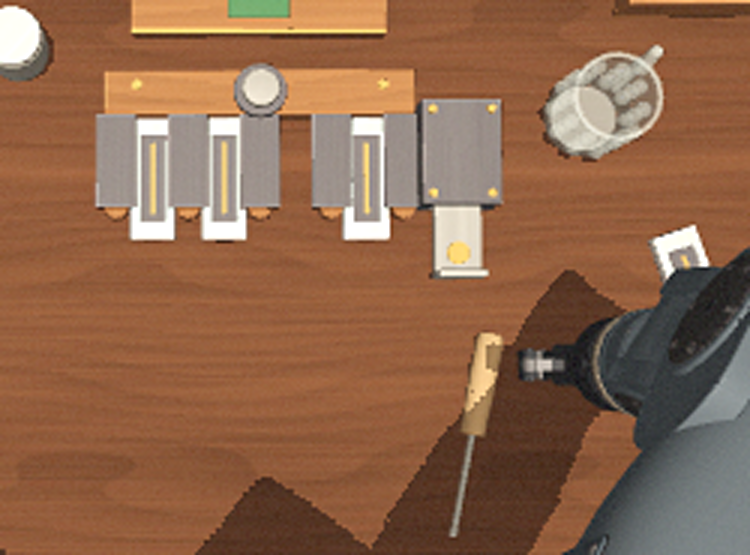

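```bash
python3 go.py 0.4493 -0.4619 0.1 1.897
```

```text
shift [-0.1659  0.0269  0.0364] turn -0.331 now [ 0.4231 -0.2958  0.1359] [3.140e+00 3.000e-03 1.566e+00] q [-0.61  0.27 -0.22  1.08 -0.   -0.6 ] F [ 0.6 -0.7 -0.4] t 30.93 w 0.0573
```

```bash
python3 -m jog '[[[-0.168,0.027,0.035],-0.326,0.35],[[-0.168,0.027,0.035],-0.326,0.35],[[-0.168,0.027,0.035],-0.326,0.35],[[-0.168,0.027,0.035],-0.326,0.35],[[-0.168,0.027,0.035],-0.326,0.35],[[-0.168,0.027,0.035],-0.326,0.35]]'; python3 go.py 0.4493 -0.4619 0.006 1.897
python3 - <<'E'
from h import *
cv2.imwrite("pics/w18.png",env.camera("wrist")["color"])
E
```

```text
time: 31.68
eef_pos: [0.4502, -0.4575, 0.101]
eef_rot: [3.142, 0.0, 1.898]
force: [-0.1, -0.2, -0.1]
width: 0.0577
shift [-0.0039 -0.0023  0.095 ] turn 0.001 now [ 0.4502 -0.4575  0.101 ] [3.142 0.    1.898] q [-0.79  0.5   0.05  1.12  0.   -1.12] F [-0.1 -0.2 -0.1] t 31.68 w 0.0577
```

View pics/w18.png

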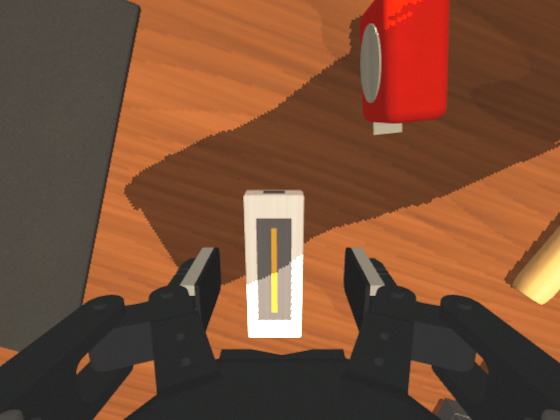

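Case centre is at column 274 (fingers 282). The tape at (405,60) is clear of the fingers' path. Shift -5 mm and grasp.

```bash
python3 -m jog '[[[-0.005,-0.003,0.02],0,0.35],[[-0.005,-0.003,0.06],0,0.35],[[-0.005,-0.003,0.09],0,0.35],[[-0.005,-0.003,0.0955],0,0.35],[[-0.005,-0.003,0.0955],0,0.35],[[-0.005,-0.003,0.0955],0,-0.2],[[-0.005,-0.003,0.0955],0,-0.2],[[-0.005,-0.003,0.0955],0,-0.2]]' 60
python3 -m jog '[[[0,0,0],0,-0.2],[[0,0,-0.01],0,-0.2],[[0,0,-0.03],0,-0.2],[[0,0,-0.075],0,-0.2],[[0,0,-0.075],0,-0.2]]'; python3 go.py 0.39 -0.061 0.08 1.571
python3 - <<'E'
from h import *
cv2.imwrite("pics/w19.png",env.camera("wrist")["color"])
E
```

```text
time: 32.72
eef_pos: [0.4499, -0.4651, 0.007]
eef_rot: [3.14, 0.003, 1.897]
force: [-0.2, 1.8, 5.9]
width: 0.0421
time: 33.35
eef_pos: [0.4506, -0.4662, 0.0845]
eef_rot: [3.139, 0.006, 1.897]
force: [1.4, -1.1, -3.0]
width: 0.0422
shift [0.4033 0.0724 0.0021] turn 0.326 now [ 0.4506 -0.4662  0.0845] [3.139 0.006 1.897] q [-0.8   0.52  0.03  1.08 -0.   -1.13] F [ 1.4 -1.1 -3. ] t 33.35 w 0.0422
```

View pics/w19.png

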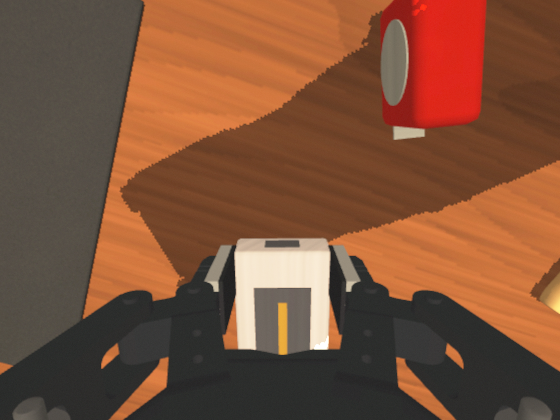

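```bash
python3 -m jog '[[[0.055,0.0,-0.01],0.05,-0.2],[[0.11,0.0,-0.01],0.1,-0.2],[[0.17,0.01,-0.01],0.2,-0.2],[[0.23,0.025,-0.01],0.326,-0.2],[[0.29,0.04,-0.01],0.326,-0.2],[[0.35,0.055,-0.01],0.326,-0.2],[[0.4,0.07,-0.01],0.326,-0.2],[[0.4,0.07,-0.01],0.326,-0.2]]';  python3 -m jog '[[[0,0,0.04],0,-0.2],[[0,0,0.068],0,-0.2],[[0,0,0.068],0,-0.2]]'; python3 go.py 0.39 -0.061 0.006 1.571;python3 look.py t20
```

```text
time: 34.4
eef_pos: [0.3858, -0.0599, 0.0894]
eef_rot: [-3.14, -0.001, 1.576]
force: [-0.0, -0.2, -1.8]
width: 0.0422
time: 34.78
eef_pos: [0.3851, -0.0633, 0.0203]
eef_rot: [-3.137, -0.0, 1.57]
force: [-0.2, -0.3, -2.4]
width: 0.0423
shift [0.0023 0.005  0.0143] turn -0.001 now [ 0.3851 -0.0633  0.0203] [-3.137 -0.     1.57 ] q [-0.16  0.21 -0.67  0.7  -0.   -0.16] F [-0.2 -0.3 -2.4] t 34.77 w 0.0423
t [ 0.2001  0.2996  0.0406  0.04   89.9802] (204.5, 323.5)
t [ 0.4084  0.593   0.0501  0.0409 89.8892] (105.0, 251.5)
t [ 0.451  -0.0635  0.0818  0.0409 -0.403 ] (329.5, 236.5)
t [ 0.5412 -0.2231  0.0646  0.0495 -0.1741] (384.0, 205.5)
t [ 0.6034 -0.1321  0.1184  0.041  -0.5717] (352.5, 184.5)
t [ 0.6041  0.0791  0.1183  0.0411 -0.1459] (280.5, 184.5)
t [ 0.6054  0.0087  0.1213  0.041  -0.2194] (304.5, 184.0)
t [ 0.6941 -0.0286  0.0328  0.0324 -0.3223] (317.0, 154.0)
t [0.7461 0.2166 0.0569 0.0563 0.3179] (234.0, 137.0)
s [  0.6034  -0.1349   0.1204   0.0513 -10.4166] (223.0, 185.5)
```

View pics/t20.png

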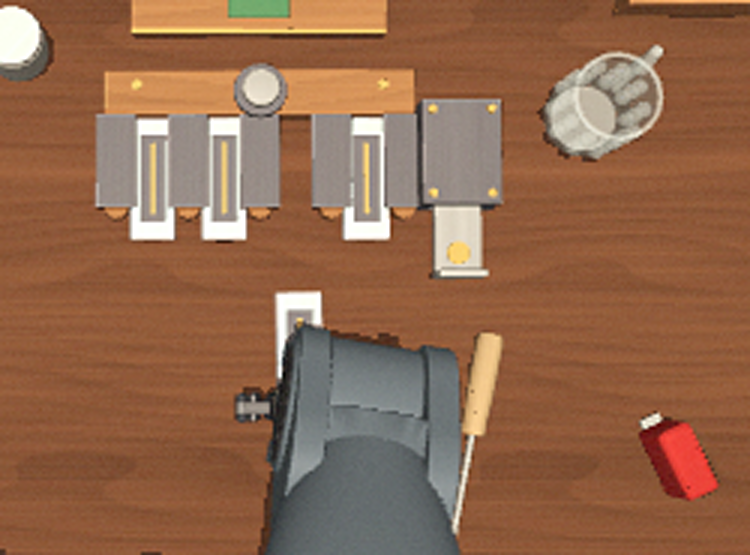

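Case end centre 299 against bay 2 opening 296, so shift +2.3 mm, lower and insert.

```bash
python3 -m jog '[[[0.0023,0.01,0.008],0,-0.2],[[0.0023,0.025,0.014],0,-0.2],[[0.0023,0.04,0.0145],0,-0.2],[[0.0023,0.055,0.0145],0,-0.2],[[0.0023,0.065,0.0145],0,-0.2],[[0.0023,0.075,0.0145],0,-0.2]]';python3 go.py 0.39 -0.061 0.006 1.571
```

```text
time: 35.62
eef_pos: [0.4627, -0.0607, 0.0074]
eef_rot: [-3.141, 0.0, 1.571]
force: [-0.8, 0.1, -0.9]
width: 0.0421
shift [-0.0003 -0.0727  0.0014] turn 0.0 now [ 0.4627 -0.0607  0.0074] [-3.141  0.     1.571] q [-0.13  0.33 -0.52  0.72 -0.   -0.13] F [-0.8  0.1 -0.9] t 35.62 w 0.0421
```

```bash
python3 -m jog '[[[0,0.012,0],0,-0.2],[[0,0.024,0],0,-0.2],[[0,0.036,0],0,-0.2],[[0,0.048,0],0,-0.2],[[0,0.06,0],0,-0.2],[[0,0.07,0],0,-0.2],[[0,0.078,0],0,-0.2]]';  python3 -m jog '[[[0,0.005,0],0,-0.2],[[0,0.01,0],0,-0.2],[[0,0.012,0],0,-0.2],[[0,0.012,0],0,0.15],[[0,0.012,0],0,0.15],[[0,-0.01,0],0,0.15],[[0,-0.05,0],0,0.15]]';  python3 -m jog '[[[0,0,-0.015],0,-1],[[0,0,-0.015],0,-1],[[0,0,-0.015],0,-1],[[0,0,0],0,-1],[[0,0.02,0],0,-1],[[0,0.035,0],0,-1],[[0,0.042,0],0,-1],[[0,0.045,0],0,-1]]'
```

```text
time: 36.5
eef_pos: [0.5407, -0.0607, 0.0073]
eef_rot: [-3.141, 0.0, 1.571]
force: [-1.1, -0.4, -1.4]
width: 0.0423
time: 37.38
eef_pos: [0.4906, -0.0608, 0.0075]
eef_rot: [3.14, 0.0, 1.571]
force: [-0.7, 0.5, 0.8]
width: 0.049
time: 38.38
eef_pos: [0.5349, -0.0606, 0.0071]
eef_rot: [-3.141, 0.0, 1.571]
force: [-1.2, 0.1, 0.8]
width: 0.0001
```

```bash
python3 -m jog '[[[0,0.004,0],0,-1],[[0,0.008,0],0,-1],[[0,0.008,0],0,-1]]'; python3 -m jog '[[[0,-0.03,0],0,-1],[[0,-0.06,-0.03],0,-1],[[0,-0.1,-0.09],0,-1],[[-0.04,-0.14,-0.13],0,-1],[[-0.1,-0.16,-0.13],0,-1],[[-0.15,-0.16,-0.13],0,-1]]'
python3 look.py t21; python3 go.py 0.465 -0.216 0.042 1.571
```

```text
time: 38.75
eef_pos: [0.5366, -0.0605, 0.0064]
eef_rot: [-3.13, -0.0, 1.571]
force: [-18.5, 0.3, 11.6]
width: -0.0001
time: 39.5
eef_pos: [0.3822, -0.2119, 0.1391]
eef_rot: [3.139, 0.001, 1.572]
force: [1.5, -0.8, -1.1]
width: -0.0003
t [ 0.2001  0.2996  0.0406  0.04   89.9802] (204.5, 323.5)
t [ 0.5412 -0.2231  0.0646  0.0495 -0.1741] (384.0, 205.5)
t [ 0.6041  0.0791  0.1183  0.0411 -0.1459] (280.5, 184.5)
t [ 0.6054  0.0087  0.1213  0.041  -0.2194] (304.5, 184.0)
t [ 0.6941 -0.0286  0.0328  0.0324 -0.3223] (317.0, 154.0)
t [ 0.746   0.2167  0.057   0.0564 -0.2371] (234.0, 137.0)
shift [0.0004 0.0819 0.0966] turn -0.006 now [ 0.3828 -0.2157  0.1384] [3.139e+00 3.000e-03 1.565e+00] q [-0.51  0.14 -0.38  1.04 -0.   -0.51] F [-0.2  0.3  0.1] t 39.6 w 0.0001
```

View pics/t21.png

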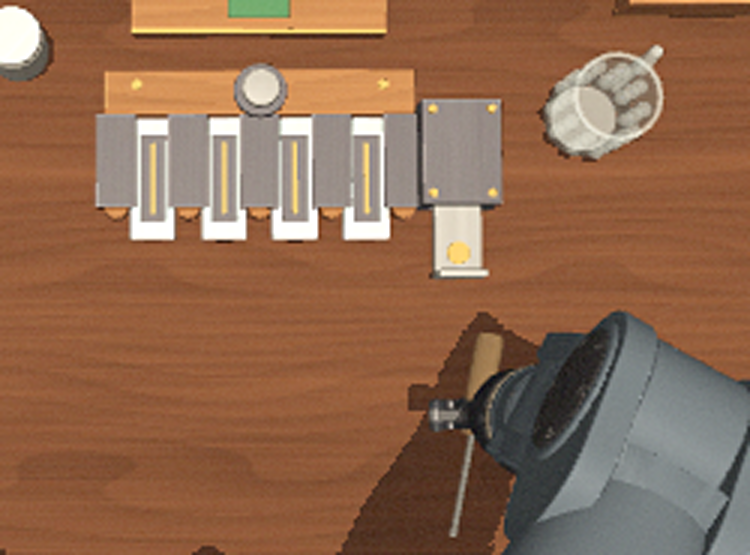

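All four cases have their rear ends level at row 240. Next, the coin slide: descend to (0.47, -0.216, 0.042).

```bash
python3 -m jog '[[[-0.001,0.05,0.02],0,-1],[[-0.001,0.086,0.06],0,-1],[[-0.001,0.086,0.094],0,-1],[[-0.001,0.086,0.096],0,-1],[[-0.001,0.086,0.096],0,-1]]'
python3 go.py 0.465 -0.216 0.042 1.571
python3 - <<'E'
from h import *
cv2.imwrite("pics/w22.png",env.camera("wrist")["color"])
E
```

```text
time: 40.22
eef_pos: [0.4692, -0.2116, 0.0423]
eef_rot: [3.141, 0.0, 1.571]
force: [0.0, -0.3, 0.2]
width: 0.0001
shift [-0.0044 -0.0042  0.0003] turn 0.0 now [ 0.4692 -0.2116  0.0423] [3.141 0.    1.571] q [-0.42  0.36 -0.36  0.85 -0.   -0.42] F [ 0.  -0.3  0.2] t 40.23 w 0.0001
```

View pics/w22.png

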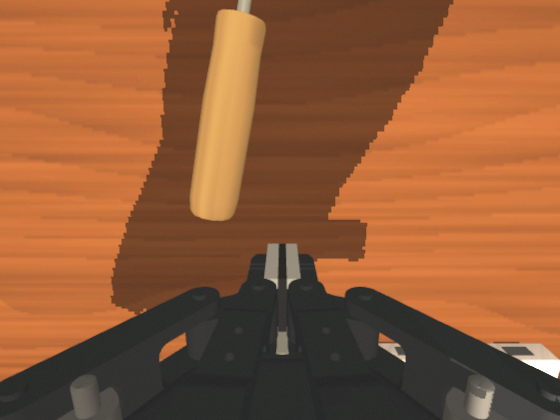

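```bash
python3 -m jog '[[[-0.004,0.015,0],0,-1],[[-0.004,0.03,0],0,-1],[[-0.004,0.04,0],0,-1],[[-0.004,0.05,0],0,-1],[[-0.004,0.058,0],0,-1],[[-0.004,0.064,0],0,-1]]'; python3 -m jog '[[[0,0.003,0],0,-1],[[0,0.006,0],0,-1],[[0,0.006,0],0,-1]]'
```

```text
time: 41.02
eef_pos: [0.5327, -0.2157, 0.0412]
eef_rot: [-3.14, 0.0, 1.571]
force: [-8.0, -2.1, 5.0]
width: 0.0004
time: 41.4
eef_pos: [0.5363, -0.2156, 0.0409]
eef_rot: [-3.136, 0.0, 1.57]
force: [-13.8, -2.4, 8.3]
width: -0.0003
```

```bash
python3 -m jog '[[[0,0.003,0],0,-1],[[0,0.005,0],0,-1],[[0,0.005,0],0,-1]]'; python3 look.py t23
```

```text
time: 41.78
eef_pos: [0.5365, -0.2154, 0.0407]
eef_rot: [-3.128, 0.0, 1.569]
force: [-32.4, -3.1, 21.7]
width: -0.0001
t [ -0.0581   0.1203   0.0656   0.0319 -43.6109] (266.0, 411.5)
t [ 0.2001  0.2996  0.0406  0.04   89.9802] (204.5, 323.5)
t [ 0.4201  0.5917  0.0676  0.0553 -8.4149] (106.5, 247.5)
t [ 0.6041  0.0791  0.1183  0.0411 -0.1459] (280.5, 184.5)
t [ 0.6054  0.0087  0.1213  0.041  -0.2194] (304.5, 184.0)
t [ 0.6941 -0.0286  0.0328  0.0324 -0.3223] (317.0, 154.0)
t [ 0.746   0.2167  0.057   0.0564 -0.2371] (234.0, 137.0)
```

View pics/t23.png

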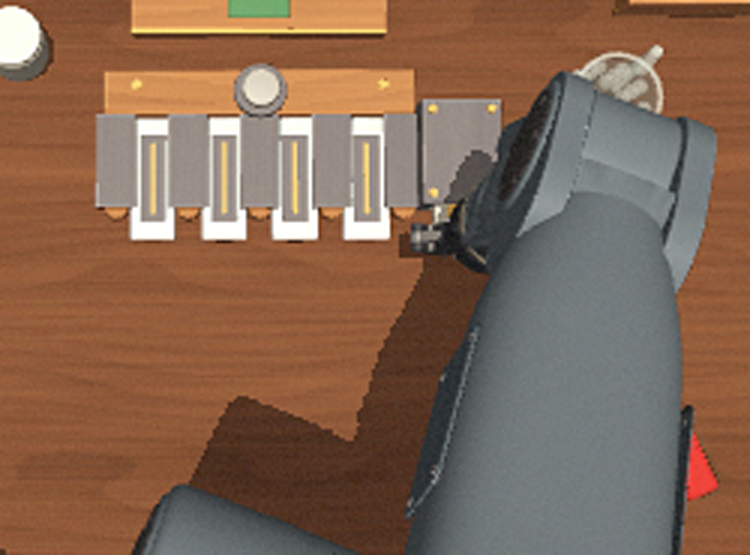

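The slide is at its stop (stiff, 32 N). Let it back out.

```bash
python3 -m jog '[[[0,-0.015,0],0,-1],[[0,-0.03,0],0,-1],[[0,-0.045,0],0,-1],[[0,-0.06,0],0,-1],[[0,-0.075,0],0,-1],[[0,-0.075,-0.05],0,-1],[[0.05,-0.075,-0.11],0,-1],[[0.11,-0.075,-0.13],0,-1]]'; python3 look.py t24;python3 go.py 0.6047 0.3006 0.17 1.571
```

```text
time: 42.88
eef_pos: [0.4702, -0.119, 0.1681]
eef_rot: [3.137, 0.001, 1.568]
force: [0.9, 0.1, -0.5]
width: 0.0002
t [ 0.2001  0.2996  0.0406  0.04   89.9802] (204.5, 323.5)
t [ 0.4084  0.593   0.05    0.0409 89.8892] (105.0, 251.5)
t [ 0.6034 -0.1321  0.1184  0.041  -0.5717] (352.5, 184.5)
t [ 0.6041  0.0791  0.1183  0.0411 -0.1459] (280.5, 184.5)
t [ 0.6052 -0.0618  0.1213  0.041  -0.3957] (328.5, 184.0)
t [ 0.6054  0.0087  0.1213  0.041  -0.2194] (304.5, 184.0)
t [ 0.6941 -0.0286  0.0328  0.0324 -0.3223] (317.0, 154.0)
t [ 0.746   0.2167  0.057   0.0564 -0.2371] (234.0, 137.0)
shift [ 4.156e-01  1.360e-01 -4.000e-04] turn 0.004 now [ 0.4703 -0.1155  0.1688] [3.136 0.    1.575] q [-0.24  0.2  -0.23  1.14  0.   -0.25] F [ 0.1 -0.6 -0.9] t 42.98 w 0.0
```

View pics/t24.png

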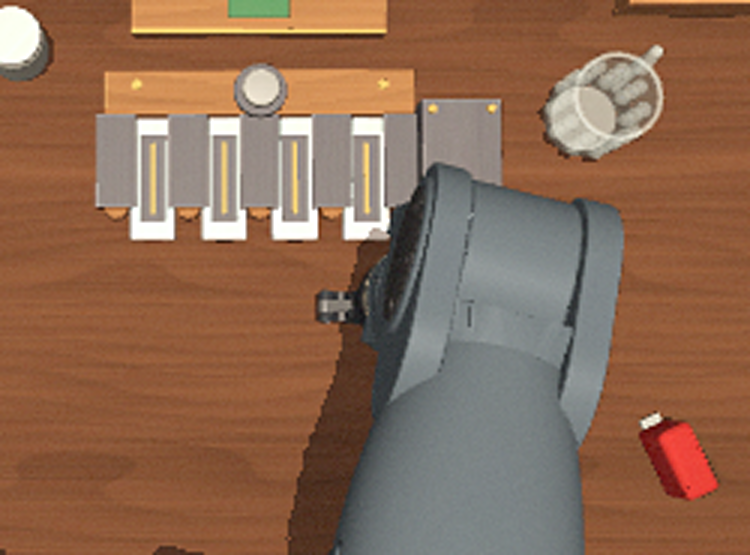

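```bash
python3 -m jog '[[[0.06,0.0,-0.02],0,-1],[[0.12,0.02,-0.02],0,-1],[[0.18,0.05,-0.02],0,-1],[[0.24,0.08,-0.02],0,-1],[[0.3,0.11,-0.02],0,-1],[[0.36,0.13,-0.02],0,-1],[[0.418,0.136,-0.02],0,-1],[[0.418,0.136,0],0,-1]]'; python3 -m jog '[[[0,0,0.03],0,-1],[[0,0,0.06],0,-1],[[0,0,0.06],0,-1]]'; python3 go.py 0.6047 0.3006 0.08 1.571; python3 look.py t25
python3 - <<'E'
from h import *
cv2.imwrite("pics/w25.png",env.camera("wrist")["color"])
E
```

```text
time: 43.98
eef_pos: [0.6062, 0.303, 0.1653]
eef_rot: [3.139, -0.002, 1.575]
force: [0.4, -0.4, -0.3]
width: 0.0003
time: 44.35
eef_pos: [0.6037, 0.298, 0.1028]
eef_rot: [-3.138, 0.002, 1.571]
force: [0.0, -0.4, 0.1]
width: -0.0
shift [0.0026 0.0011 0.0228] turn -0.0 now [0.6037 0.298  0.1028] [-3.138e+00  2.000e-03  1.571e+00] q [ 0.46  0.55  0.15  1.17 -0.    0.46] F [ 0.  -0.4  0.1] t 44.35 w -0.0
t [ 0.4092  0.5925  0.0509  0.0457 81.8596] (105.0, 251.5)
t [ 0.5412 -0.2231  0.0646  0.0495 -0.1741] (384.0, 205.5)
t [  0.6126   0.283    0.0729   0.0467 -13.6389] (214.0, 182.0)
t [ 0.6034 -0.1321  0.1184  0.041  -0.5717] (352.5, 184.5)
t [ 0.6041  0.0791  0.1183  0.0411 -0.1459] (280.5, 184.5)
t [ 0.6052 -0.0618  0.1213  0.041  -0.3957] (328.5, 184.0)
t [ 0.6054  0.0087  0.1213  0.041  -0.2194] (304.5, 184.0)
t [ 0.6941 -0.0286  0.0328  0.0324 -0.3223] (317.0, 154.0)
t [ 0.746   0.2167  0.057   0.0564 -0.2371] (234.0, 137.0)
```

View pics/w25.png

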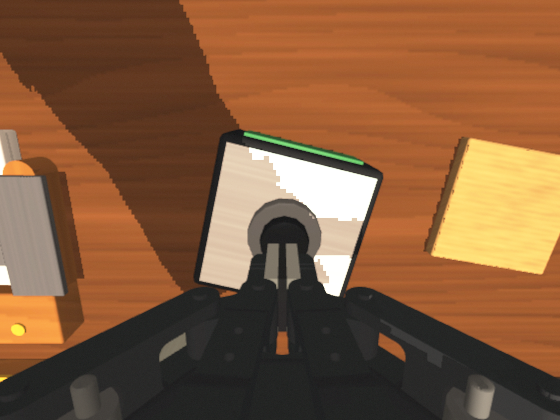

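View pics/t25.png

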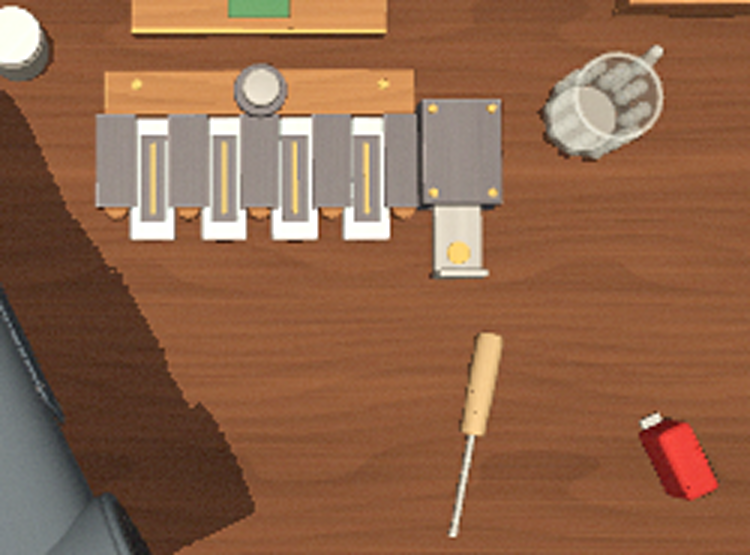

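The coin slide is back out, and the fingers are over the black button (ring centre (284,235)). Descend in small steps.

```bash
python3 -m jog '[[[0.0026,0.001,0.01],0,-1],[[0.0026,0.001,0.018],0,-1],[[0.0026,0.001,0.022],0,-1],[[0.0026,0.001,0.025],0,-1],[[0.0026,0.001,0.027],0,-1]]'
```

```text
time: 45.12
eef_pos: [0.6058, 0.3017, 0.0784]
eef_rot: [-3.141, 0.0, 1.571]
force: [-2.1, -0.3, 3.3]
width: 0.0
```

```bash
python3 -m jog '[[[0,0,0.002],0,-1],[[0,0,0.004],0,-1],[[0,0,0.004],0,-1]]'
```

```text
time: 45.5
eef_pos: [0.6059, 0.3017, 0.0759]
eef_rot: [3.141, -0.0, 1.571]
force: [-6.1, -3.2, 14.5]
width: 0.0001
```

```bash
python3 -m jog '[[[0,0,0.002],0,-1],[[0,0,0.004],0,-1],[[0,0,0.004],0,-1]]'
```

```text
time: 45.88
eef_pos: [0.606, 0.3019, 0.0755]
eef_rot: [3.138, -0.002, 1.571]
force: [-15.2, -6.5, 39.2]
width: 0.0001
```

```bash
python3 - <<'E'
from h import *
c=env.camera("wrist")["color"]
cv2.imwrite("pics/w26.png",cv2.resize(c[120:340,180:400],None,fx=2.7,fy=2.7))
E
```

```text
(no output)
```

View pics/w26.png

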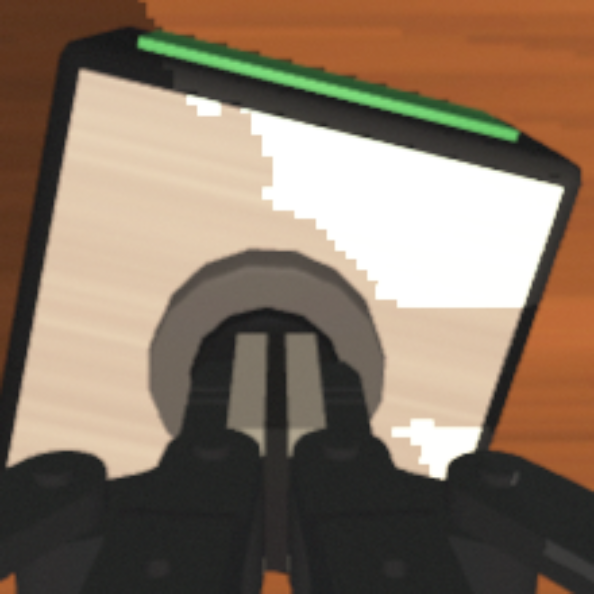

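The fingers look slightly off-centre to one side and might rest on the ring. I'll check with the wrist depth map, pressed versus released.

```bash
cat > d.py <<'E'
from h import *
c=env.camera("wrist")
def zz(cx,cy):
    u=180+cx/2.7;v=120+cy/2.7
    return round(float(zpt(c,(u,v))[2]),4)
print("ring",[zz(*p) for p in((180,340),(270,285),(200,290),(340,290),(365,340))])
print("btn",[zz(*p) for p in((267,318),(240,322),(290,322),(215,345))])
print("box",[zz(*p) for p in((150,200),(350,200),(450,350))])
E
python3 d.py; python3 go.py 0.6047 0.3006 0.08 1.571
```

```text
ring [0.0737, 0.0736, 0.0731, 0.0719, 0.0721]
btn [0.0761, 0.0754, 0.0755, 0.0774]
box [0.0626, 0.0618, 0.0621]
shift [-0.0013 -0.0013 -0.0045] turn 0.0 now [0.606  0.3019 0.0755] [ 3.138e+00 -2.000e-03  1.571e+00] q [0.46 0.57 0.11 1.1  0.   0.46] F [-14.1  -7.   39.8] t 45.98 w 0.0001
```

The pressed button top (about 0.0755) is still above the ring (about 0.0725), so the fingers press the button itself and it is bottomed. Release.

```bash
python3 -m jog '[[[0,0,-0.01],0,-1],[[0,0,-0.02],0,-1],[[0,0,-0.03],0,-1],[[0,0,-0.03],0,-1]]'; python3 - <<'E'
from h import *
c=env.camera("wrist");top=[]
for p in((0.6045,0.3005),(0.598,0.3),(0.597,0.305),(0.597,0.295)):
    u=proj(c,(p[0],p[1],.081)); print(np.round(u),np.round(zpt(c,u),4))
cv2.imwrite("pics/w27.png",c["color"])
E
```

```text
time: 46.48
eef_pos: [0.6066, 0.302, 0.101]
eef_rot: [3.14, -0.0, 1.571]
force: [-0.1, -0.0, -0.3]
width: -0.0003
[278. 241.] [0.6035 0.3005 0.0834]
[277. 229.] [0.5971 0.3    0.0836]
[286. 228.] [0.5961 0.305  0.0836]
[268. 228.] [0.5964 0.2951 0.0828]
```

View pics/w27.png

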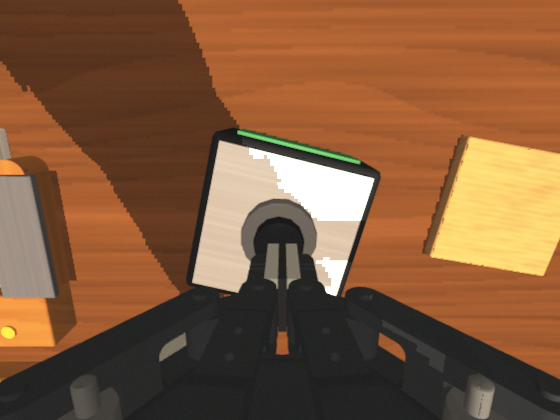

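Released top is 0.083 against 0.0757 pressed, so full 6 mm travel and it sprang back. Retreat and do the final check.

```bash
python3 -m jog '[[[0,0,-0.06],0,-1],[[0,-0.05,-0.11],0,-1],[[0.0,-0.11,-0.11],0,-1],[[0.0,-0.17,-0.11],0,-1],[[0.0,-0.22,-0.11],0,-1],[[0.0,-0.22,-0.11],0,-1],[[0.0,-0.22,-0.11],0,-1],[[0.0,-0.22,-0.11],0,-1]]'; python3 look.py t28; python3 - <<'E'
from h import *
c=env.camera("top");cv2.imwrite("pics/t28f.png",c["color"])
s=env.sense();print(s["force"],s["dq"].round(3))
E
```

```text
time: 47.52
eef_pos: [0.3871, 0.3019, 0.21]
eef_rot: [-3.142, 0.0, 1.57]
force: [-0.3, -0.2, -0.3]
width: 0.0002
t [  0.4282   0.6148   0.1143   0.048  -52.9229] (101.5, 248.0)
t [ 0.5412 -0.2231  0.0646  0.0495 -0.1741] (384.0, 205.5)
t [ 0.6041  0.0791  0.1183  0.0411 -0.1459] (280.5, 184.5)
t [ 0.6942 -0.0272  0.0354  0.0328 89.7798] (316.5, 154.0)
t [  0.7454   0.2178   0.0586   0.0566 -18.7969] (234.0, 137.5)
[-0.16132253 -0.19646497 -0.3359717 ] [-0.001 -0.005 -0.004  0.001  0.    -0.001]
```

View pics/t28f.png

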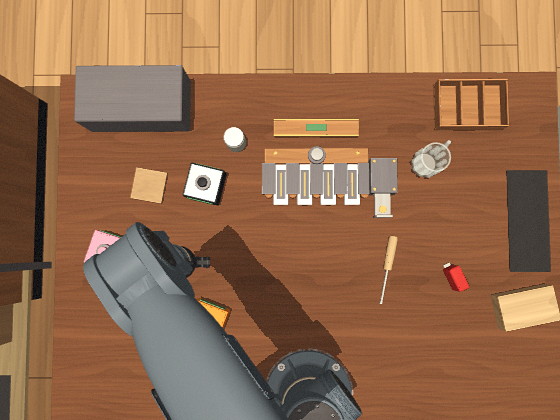

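The four cases sit in the bays with rear ends level (row ~204). The slide is out, (383,213), the bystanders are unmoved, and the arm is clear. Handing in.

```bash
python3 -c "
from plant import env
print(env.job_done())"
```

```text
the job is handed in; nothing more can be done
None
```

I did the whole job in order and handed it in at about 47.5 s. No verdict is reported, so what follows rests on my own checks.

- **Dock button:** I pressed it to a stiff stop at 39 N and let it up. I took no separate reading that it was up, but it looks unchanged in the later pictures.
- **Cases:** All four are in bays 3, 2, 0 and 1–2 order of loading: bays 3, 2, 0, then 1 counted from the -y end. I pushed each against the back wall with 18–21 N. Measured centres in the top view were x 0.603–0.605, y 0.079, 0.009, -0.062 and -0.132, within about 2 mm of the expected home positions.
- **Coin slide:** I pushed it 40 mm to its stop at 32 N, and the top view shows it back out at its starting position.
- **Score button:** The wrist depth readings were about 0.0755 m pressed and 0.083 m released, consistent with its full 6 mm travel.
- **Bystanders:** The mug, tools and other things look unmoved in the last picture, and the arm was clear.

**Disagreements:**
- In the last automatic check, the image mask separated only one of the four cases. The other three I judged by eye in that picture; the same script had measured all four just before I pressed the score button.
- My first estimates of the two button heights were 5–10 mm low, and contact force corrected them.

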